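# Fit the vent coupling to the media vessel and lock its cam arms

## Robot

A 6-joint arm with a two-finger parallel gripper is mounted at the origin on the work surface. World frame = base frame: x ahead of the robot, y to its left, z up, the work surface at z = 0. Lengths are in mm, angles in rad, forces in N, time in s.
With the tool pointing down it reaches from about 300 to 825 mm from the base axis. Payload 5.4 kg.
Tool frame: the origin (TCP) lies midway between the tips of the shut fingers; the grasp point (between the pads) lies grasp_offset behind it (grasp_offset is the distance from the TCP to the grasp point, in mm); x points along the fingers, z is the direction in which the jaws open and shut, and the axes are right-handed (so a half turn about x gives the same grasp; the last joint's range is limited). The gripper opens to 92 mm and grips with 3 to 60 N. Pads are 20 mm wide; open, the fingers measure 128 mm over their backs; the gripper's body (75 mm by 189 mm) begins 69 mm behind the grasp point.
Start: joints at [1.089, 0.158, 1.597, -0, 1.386, -0.21], TCP at [154.378, 553.871, 180.901] pointing down, gripper open.
Joint ranges: [-2.91, 2.91], [-0.94, 2.29], [0.18, 2.7], [-1.29, 4.43], [0.17, 2.64], [-3, 3]. Speed limits (rad/s): [2.57, 2.57, 3.14, 3.14, 3.14, 3.14].

## Interface

Orientations are given as [roll, pitch, yaw] about the fixed x, y, z axes, in that order (R = Rz(yaw) Ry(pitch) Rx(roll)).
In Python, from bench import * gives the robot as it stands. The module is installed in compiled form; this text tells all that it offers.
- The arm moves only by the tool move_arm, never from a script. Its argument "commands" is a list of rows, each an object of numbers: "wx", "wy", "wz": the turn, a rotation vector about the tool's x, y, z in degrees; "x", "y", "z": the shift along the tool's x, y, z in cm; "hand": the opening, from 0 (shut) to 1 (fully open). A call has exactly 8 rows; each row shifts and turns the commanded pose from where the row before left it, along the tool's axes as they then stand; what a row does not reach is not made up. A row lasts 1/12 s, in which the tool goes at most 41.7 mm and 7.16 degrees, less where a joint would pass 70% of its speed; a pose out of reach is approached as far as the arm can. A call is refused whole if a number of a shift passes 4.17 or a number of a turn 7.16, either way. A call with a gripper value outside its range is refused whole. The fingers move at their own pace and stop on an object; "newtons" is the grip in N (left out, the last holds). Time passes only in rows, so rows that do not move let the fingers close, or fill a call up. It gives the time, the measured TCP pose, the force and the opening at its end, in the units of the state.
- read_state(): the state, without advancing time (a new reading comes with each control period).
- camera(name): name is "side" or "top" or "wrist"; returns a dict with "frame" (480x640x3 uint8, blue, green, red), "vertical_fov" (degrees; the focal length in pixels is half the picture's height over the tangent of half this angle, whatever the lens; pixels are square), "cx", "cy" (the principal point, pixels), "xyz" and "orientation" of the camera in the world; the wrist camera has in their place "hand_eye" (4x4, takes a point from camera to tool coordinates, whose origin is the TCP and whose axes are the tool frame's). Camera axes: x right, y down, z forward; pixel columns grow to the right and rows downward; lengths in mm; the calibration is good to about 2 mm. A picture is of the moment at which its call begins: read the wrist's pose just before it. There is no depth.
- sign_off(): hands the job in, once; it reports no verdict.
The state is a dict: "time_s": time; "joint_pos": joint angles; "qd": joint speeds; "effort": joint torques, N m; "ee_pos": TCP position; "tcp_rot": TCP orientation; "force": force on the tool from outside, world axes, zero at the start; "moment": the same for the moment, N m; "gripper_width": finger opening in mm.
Only numpy, scipy, OpenCV 4.12 (cv2) and the standard library are available. Lean on these libraries where they do the work, as an engineer would, in place of code of your own. Each camera call takes 0.05 s, during which the arm holds its last target.

## Task

Put the vent coupling on the grooved adaptor of the steel vessel and press it down against its tight rubber seal until it is fully home, with both cam arms still up. Then swing the two cam arms fully down, one after the other, and let go. Go by feel and never force it: about 20 to 25 N presses the coupling home, a light push of under 10 N swings an arm. Leave the bottle, jar and tip box where they are.

Things in the scene. Friction and masses are not known exactly. Their poses are not given: they have to be found in the camera images.
- coupling: Loose vent coupling, 0.5 kg, standing mouth down. Steel sleeve 56 mm wide, 46 mm tall, bore 42 mm wide and 40 mm deep. On top a white round plastic capsule, 32 mm wide, 46 to 92 mm above the mouth: grip it there, firmly. Origin: centre of the mouth (underside), z up. Two cam arms hinge on its +y and -y sides, 32 mm off axis, 20.6 mm above the mouth, hinge lines along its x.
- cam_plus (a joint): Cam arm on the coupling's +y side, rad: 0 = fully down (slants out, 35 degrees from straight down), 1.5 = up (121 degrees from straight down). Starts at 1.3 to 1.5, stays where left; friction about 2.5 N at the tab. Steel bar 16 mm wide, 6 mm thick, ending in a 26 mm wide tab 62 mm from the hinge. Its cam nose enters the adaptor's groove; blocked if the coupling is not well on.
- cam_minus (a joint): The like cam arm on the coupling's -y side; same meaning and sizes.
- cam_plus_tab (a point): Middle of the tab of the +y arm (mid-thickness), 55 mm from its hinge.
- cam_minus_tab (a point): Middle of the tab of the -y arm (mid-thickness), 55 mm from its hinge.
- adaptor_home (a point): Nominal home point on the vertical axis of the vessel's adaptor, 145 mm above the bench. The adaptor is screwed in at a height that is not measured: the centre of the coupling's mouth lies 0 to 15 mm above this point when fully home, so home must be felt. Home is a firm stop: the bore's roof rests on the adaptor's top, 40 mm above the mouth. A 68 mm flange lies 17 mm below home.
- vessel: Fixed stainless vessel; lid 160 mm wide, top 90 mm above the bench. On its axis stands the adaptor: an upright 40 mm steel spigot with a groove round it, its top 6 mm tapering to 30 mm as a lead-in; the coupling's bore has 1 mm play all round. Origin: centre of the underside.
- reagent_bottle: Bystander bottle, 64 mm diameter, 130 mm tall; origin at the centre of its underside.
- jar: Bystander jar, 70 mm diameter, 70 mm tall; origin at the centre of its underside.
- tip_box: Bystander red tip box with clear lid, 87 x 127 x 54 mm tall; origin at the centre of its underside.
- seal (a joint): Black rubber seal ring, 58 mm wide, tight round the adaptor: how far it has been pushed down the adaptor, m. 0 to 0.002 at the start; 0.009 when the coupling is fully home. The coupling's mouth pushes it down against about 17 N of steady friction over the last 7 to 9 mm; it does not spring back.

How it is judged (in metres and radians):
On the way, in this order (a step that is already met when the one before it is completed fails the run):
1. the coupling is fully home on the adaptor with both cam arms still up (value of joint seal above 0.0075 m and z of coupling in the frame of adaptor_home between -0.0025 and 0.0165 m and horizontal distance between coupling and adaptor_home below 0.004 m and value of joint each of cam_plus, cam_minus above 1 rad), for 0.2 s.
2. one cam arm is fully down while the other is still up (((value of joint cam_plus below 0.12 rad and value of joint cam_minus above 0.8 rad) or (value of joint cam_minus below 0.12 rad and value of joint cam_plus above 0.8 rad))), for 0.2 s.
3. both cam arms are fully down (value of joint each of cam_plus, cam_minus below 0.12 rad), for 0.2 s.
At the end, for the whole second after the job is handed in: The seal ring is pushed down to within 1.5 mm of its full 9 mm, the coupling is at rest on the adaptor (mouth within 4 mm of its axis, -2.5 to 16.5 mm above the nominal home point, straight to 0.06 rad), and both cam arms are down to within 0.12 rad (all of step 3 and value of joint seal above 0.0075 m and z of coupling in the frame of adaptor_home between -0.0025 and 0.0165 m and horizontal distance between coupling and adaptor_home below 0.004 m and angle between the z axis of coupling and the z axis of adaptor_home, either way round below 0.06 rad and linear speed of coupling below 0.02 m/s); the robot touches nothing.
It fails at once if the coupling bears on the vessel with more than 50 N while both arms are still up (pressed on too hard) (contact force between coupling and vessel above 50 N and value of joint each of cam_plus, cam_minus above 1 rad).
It fails at once if the coupling (with its arms) bears on the vessel with more than 70 N (an arm forced) (contact force between coupling and vessel above 70 N).
It fails at once if a bystander is moved by more than 20 mm (distance of any of reagent_bottle, jar, tip_box from where it was at the start of the episode above 0.02 m).
It also fails if it takes over 72 s, if anything falls off the work surface, if the arm or the gripper's body presses on something with over 40 N, if the wrist force passes 120 N, or if a joint passes its speed limit or range.

## Working session

There is one attempt and no reset: what is moved stays moved. The work goes in short steps, Python scripts to look and compute and a tool call to move; the robot and the scene stay as the last step left them, time stands still between calls to the robot, and variables do not carry over. Pictures are saved under pics/ and viewed, and the job is handed in when it is done.

Besides the shell and the picture viewer there is one more tool, called by a JSON object that holds its "fn" and its "kwargs", one argument or row to a line. move_arm: Moves the arm, as the interface text tells. Its arguments: {"type":"object","properties":{"commands":{"type":"array","items":{"type":"object","properties":{"wx":{"type":"number"},"wy":{"type":"number"},"wz":{"type":"number"},"x":{"type":"number"},"y":{"type":"number"},"z":{"type":"number"},"hand":{"type":"number"}}}},"newtons":{"type":"number"}},"required":["commands"]}

```bash
mkdir -p pics; cat > h.py <<'E'
from bench import *
import numpy as np, cv2
from scipy.spatial.transform import Rotation as R
def snap(n,fn):
    s=read_state(); c=camera(n); cv2.imwrite('pics/'+fn,c['frame']); return s,c
E
python3 - <<'E'
from h import *
s=read_state(); print(s)
for n in ['side','top','wrist']:
    s,c=snap(n,n+'0.png'); print({k:v for k,v in c.items() if k!='frame'})
import bench; print([x for x in dir(bench) if x[0]!='_'])
E
```

```text
{'time_s': 0.0, 'joint_pos': array([ 1.08890678e+00,  1.59037370e-01,  1.59822515e+00, -1.94839083e-05,
        1.38619991e+00, -2.10095221e-01]), 'qd': array([ 0.00112373,  0.00225347, -0.00128124, -0.00032851,  0.00198994,
        0.00062124]), 'effort': array([-2.99475774e-03, -3.85567617e+01, -3.22107732e+01,  6.98797451e-02,
        3.79847700e-02, -1.54924978e-04]), 'ee_pos': array([154.06269814, 553.26125748, 179.92909294]), 'tcp_rot': array([ 2.9417369 ,  1.56892645, -2.04244281]), 'force': array([-0.1583242,  0.3887586, -0.1798134]), 'moment': array([ 0.0108766 ,  0.01924273, -0.01400857]), 'gripper_width': 91.89130419008151}
{'vertical_fov': 52.11397918954705, 'cx': 314.5288184020359, 'cy': 233.57520860318488, 'xyz': array([ 367.38822487, -752.88144574,  869.1101266 ]), 'orientation': array([-2.33071247,  0.00402771, -0.35755847])}
{'vertical_fov': 57.99704657031977, 'cx': 322.8751762068601, 'cy': 245.6122169271482, 'xyz': array([574.97536894, -17.1513374 , 994.76716628]), 'orientation': array([-3.06639921,  0.01989089, -1.59764129])}
{'vertical_fov': 67.32908635385407, 'cx': 314.3453718688713, 'cy': 242.16305165795163, 'hand_eye': array([[ 1.08449648e-05, -2.94631491e-01,  9.55610948e-01,
        -2.04285177e+02],
       [ 7.85499544e-05, -9.55610945e-01, -2.94631491e-01,
         8.40534724e+01],
       [ 9.99999997e-01,  7.82584646e-05,  1.27797231e-05,
        -2.19102988e-01],
       [ 0.00000000e+00,  0.00000000e+00,  0.00000000e+00,
         1.00000000e+00]])}
['IKError', 'camera', 'grasp_offset', 'read_state', 'sign_off']
```

View pics/side0.png

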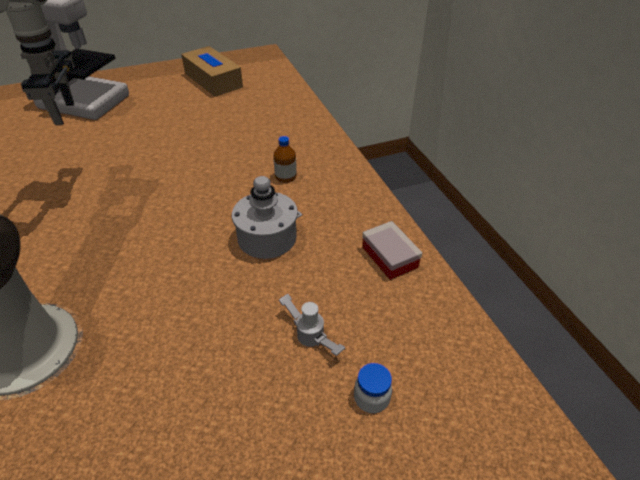

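View pics/top0.png

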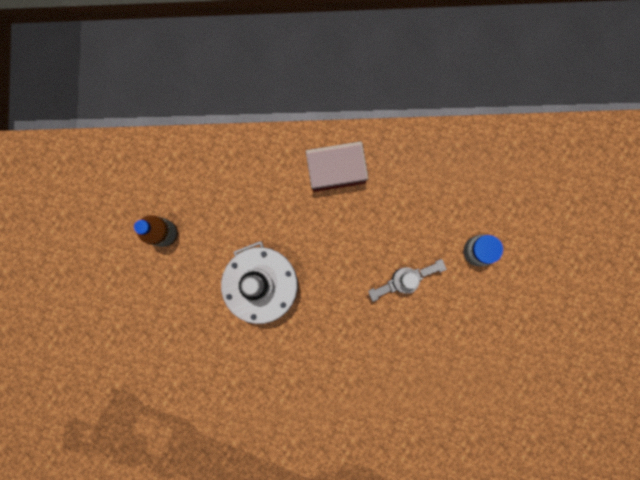

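View pics/wrist0.png

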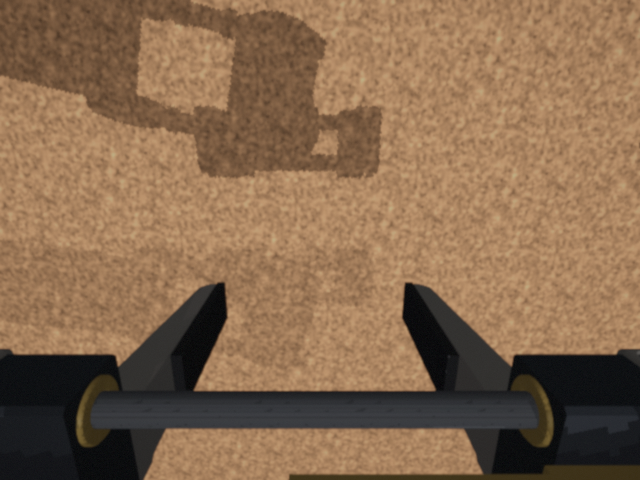

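Side view: vessel spigot top is at about (262,182), coupling capsule top at (310,308). Top view: capsule at (410,281), tabs at (375,295) and (441,266), spigot top at (250,286), jar at (487,250). I'll zoom in for better pixels.

```bash
python3 - <<'E'
import cv2,numpy as np
t=cv2.imread('pics/top0.png'); s=cv2.imread('pics/side0.png')
a=cv2.resize(t[240:320,365:445],(400,400),interpolation=cv2.INTER_CUBIC)
b=cv2.resize(t[240:330,215:305],(400,400),interpolation=cv2.INTER_CUBIC)
c=cv2.resize(s[290:370,270:350],(400,400),interpolation=cv2.INTER_CUBIC)
d=cv2.resize(s[170:260,225:315],(400,400),interpolation=cv2.INTER_CUBIC)
cv2.imwrite('pics/z0.png',cv2.resize(np.vstack([np.hstack([a,b]),np.hstack([c,d])]),(600,600)))
E
```

```text
(no output)
```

View pics/z0.png

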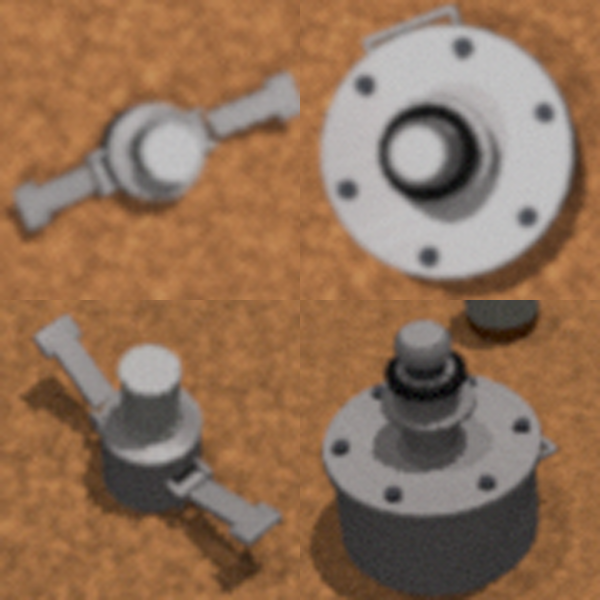

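```bash
cat >> h.py <<'E'
CAM={'side':(52.11397918954705,314.5288184020359,233.57520860318488,[367.38822487,-752.88144574,869.1101266],[-2.33071247,0.00402771,-0.35755847]),
'top':(57.99704657031977,322.8751762068601,245.6122169271482,[574.97536894,-17.1513374,994.76716628],[-3.06639921,0.01989089,-1.59764129])}
def ray(n,u,v):
    f,cx,cy,p,o=CAM[n]; F=240/np.tan(np.radians(f/2))
    d=R.from_euler('xyz',o).as_matrix()@np.array([(u-cx)/F,(v-cy)/F,1]); return np.array(p),d/np.linalg.norm(d)
def atz(n,u,v,z):
    p,d=ray(n,u,v); return p+d*(z-p[2])/d[2]
def tri(pt,ps):
    A=[];b=[]
    for n,(u,v) in (('top',pt),('side',ps)):
        p,d=ray(n,u,v); M=np.eye(3)-np.outer(d,d); A.append(M); b.append(M@p)
    A=np.vstack(A);b=np.hstack(b); x=np.linalg.lstsq(A,b,rcond=None)[0]
    return x, np.linalg.norm(A@x-b)
E
python3 - <<'E'
from h import *
np.set_printoptions(precision=1,suppress=True)
print('grasp_offset',grasp_offset)
print('capsule',tri((410.6,280.8),(310,308.4)), atz('top',410.6,280.8,92),atz('side',310,308.4,92))
print('spigot',tri((249.5,285.9),(261.6,180.2)))
for z in(185,192,200): print(atz('top',249.5,285.9,z),atz('side',261.6,180.2,z))
print('lid',atz('top',260,285.6,90), atz('side',225+(432-300)/3.333,170+147/3.333,90))
# tabs: zoomA
za=lambda x,y:(365+x/3.75,240+y/3.75)
zc=lambda x,y:(270+x/3.75,290+(y-300)/3.75)
print('tab right top',tri(za(284,97),zc(257,525)))
print('tab left',tri(za(34,208),zc(58,335)))
print('bottle',atz('top',142,227,130),'jar',atz('top',487,250,70),'box',atz('top',337,166,54))
E
```

```text
grasp_offset 18.700000000000003
capsule (array([ 566.5, -181.6,   89. ]), np.float64(1.83710007940202)) [ 565.3 -180.6   92. ] [ 567.  -184.1   92. ]
spigot (array([565.8, 136.9, 180.9]), np.float64(1.5026509504902568))
[564.8 136.5 185. ] [565.6 131.2 185. ]
[564.9 135.1 192. ] [563.6 122.2 192. ]
[565.  133.6 200. ] [561.2 111.9 200. ]
lid [563.7 132.5  90. ] [562.8 122.5  90. ]
tab right top (array([ 597.2, -258.8,   35.7]), np.float64(2.2965309746525358))
tab left (array([ 536.6, -108.9,   46.2]), np.float64(2.149127381789759))
bottle [688.8 363.8 130. ] jar [ 625.9 -349.    70. ] box [821.7 -36.3  54. ]
```

```bash
cat >> h.py <<'E'
np.set_printoptions(precision=2,suppress=True)
def T(s=None):
    s=s or read_state(); return np.array(s['ee_pos']),R.from_euler('xyz',s['tcp_rot']).as_matrix(),s
def goto(p,Rm):
    """total tool-frame shift (cm, in present axes) and rotvec (deg)"""
    p0,R0,s=T(); print('shift cm',R0.T@(np.array(p)-p0)/10,'rot deg',np.degrees(R.from_matrix(R0.T@Rm).as_rotvec()),'t',s['time_s'],'F',s['force'])
def down(yaw):
    """tool x down, tool z (jaws) at yaw"""
    z=np.array([np.cos(yaw),np.sin(yaw),0]);x=np.array([0,0,-1.]);return np.column_stack([x,np.cross(z,x),z])
E
python3 - <<'E'
from h import *
p,Rm,s=T(); print(p,Rm,np.degrees(s['joint_pos']))
yaw=np.arctan2(.375,.927)
for y in (yaw,yaw+np.pi):
  print(down(y)); goto([565.5,-181,200],down(y))
E
```

```text
[154.16 553.43 180.16] [[-0.   -0.96  0.27]
 [-0.    0.27  0.96]
 [-1.    0.   -0.  ]] [ 62.39   9.1   91.55  -0.    79.42 -12.04]
[[ 0.   -0.38  0.93]
 [ 0.    0.93  0.38]
 [-1.    0.    0.  ]]
shift cm [ -1.92 -59.34 -59.71] rot deg [52.4  -0.08  0.02] t 0.15 F [0.25 0.25 0.01]
[[ 0.    0.38 -0.93]
 [ 0.   -0.93 -0.38]
 [-1.    0.    0.  ]]
shift cm [ -1.92 -59.34 -59.71] rot deg [-127.6    -0.02   -0.1 ] t 0.15 F [0.25 0.25 0.01]
```

{"fn": "move_arm", "kwargs": {
  "commands": [
    {"x": -2,"wx": 6.55},
    {"x": -2,"wx": 6.55},
    {"x": -2,"wx": 6.55},
    {"x": -2,"wx": 6.55},
    {"x": -2,"wx": 6.55},
    {"x": -2,"wx": 6.55},
    {"x": -2,"wx": 6.55},
    {"x": -2,"wx": 6.55}
  ]
}}

```text
schema error: expected keys wx, wy, wz, x, y, z, hand
```

```bash
python3 - <<'E'
from h import *
goto([565.5,-181,330],down(np.arctan2(.375,.927)))
E
```

```text
shift cm [-14.92 -59.34 -59.73] rot deg [52.4  -0.08  0.02] t 0.15 F [0.25 0.25 0.01]
```

{"fn": "move_arm", "kwargs": {
  "commands": [
    {"x": -2,"y": 0,"z": 0,"wx": 6.55,"wy": 0,"wz": 0,"hand": 1},
    {"x": -2,"y": 0,"z": 0,"wx": 6.55,"wy": 0,"wz": 0,"hand": 1},
    {"x": -2,"y": 0,"z": 0,"wx": 6.55,"wy": 0,"wz": 0,"hand": 1},
    {"x": -2,"y": 0,"z": 0,"wx": 6.55,"wy": 0,"wz": 0,"hand": 1},
    {"x": -2,"y": 0,"z": 0,"wx": 6.55,"wy": 0,"wz": 0,"hand": 1},
    {"x": -2,"y": 0,"z": 0,"wx": 6.55,"wy": 0,"wz": 0,"hand": 1},
    {"x": -2,"y": 0,"z": 0,"wx": 6.55,"wy": 0,"wz": 0,"hand": 1},
    {"x": -2,"y": 0,"z": 0,"wx": 6.55,"wy": 0,"wz": 0,"hand": 1}
  ]
}}

```text
time_s: 0.82
ee_pos: [154.3, 553.6, 341.5]
tcp_rot: [-2.429, 1.57, -2.051]
force: [-0.5, 0.3, 0.1]
gripper_width: 92.0
```

```bash
python3 - <<'E'
from h import *
goto([565.5,-181,330],down(np.arctan2(.375,.927)))
E
```

```text
shift cm [  1.18 -83.46  11.05] rot deg [-0.32 -0.03  0.03] t 0.8167 F [-0.51  0.31  0.07]
```

{"fn": "move_arm", "kwargs": {
  "commands": [
    {"x": 0,"y": -3.5,"z": 0.46,"wx": 0,"wy": 0,"wz": 0,"hand": 1},
    {"x": 0,"y": -3.5,"z": 0.46,"wx": 0,"wy": 0,"wz": 0,"hand": 1},
    {"x": 0,"y": -3.5,"z": 0.46,"wx": 0,"wy": 0,"wz": 0,"hand": 1},
    {"x": 0,"y": -3.5,"z": 0.46,"wx": 0,"wy": 0,"wz": 0,"hand": 1},
    {"x": 0,"y": -3.5,"z": 0.46,"wx": 0,"wy": 0,"wz": 0,"hand": 1},
    {"x": 0,"y": -3.5,"z": 0.46,"wx": 0,"wy": 0,"wz": 0,"hand": 1},
    {"x": 0,"y": -3.5,"z": 0.46,"wx": 0,"wy": 0,"wz": 0,"hand": 1},
    {"x": 0,"y": -3.5,"z": 0.46,"wx": 0,"wy": 0,"wz": 0,"hand": 1}
  ]
}}

```text
time_s: 1.48
ee_pos: [293.8, 306.6, 340.7]
tcp_rot: [-2.561, 1.571, -2.176]
force: [1.1, -0.0, -0.5]
gripper_width: 92.0
```

{"fn": "move_arm", "kwargs": {
  "commands": [
    {"x": 0,"y": -3.5,"z": 0.46,"wx": 0,"wy": 0,"wz": 0,"hand": 1},
    {"x": 0,"y": -3.5,"z": 0.46,"wx": 0,"wy": 0,"wz": 0,"hand": 1},
    {"x": 0,"y": -3.5,"z": 0.46,"wx": 0,"wy": 0,"wz": 0,"hand": 1},
    {"x": 0,"y": -3.5,"z": 0.46,"wx": 0,"wy": 0,"wz": 0,"hand": 1},
    {"x": 0,"y": -3.5,"z": 0.46,"wx": 0,"wy": 0,"wz": 0,"hand": 1},
    {"x": 0,"y": -3.5,"z": 0.46,"wx": 0,"wy": 0,"wz": 0,"hand": 1},
    {"x": 0,"y": -3.5,"z": 0.46,"wx": 0,"wy": 0,"wz": 0,"hand": 1},
    {"x": 0,"y": -3.5,"z": 0.46,"wx": 0,"wy": 0,"wz": 0,"hand": 1}
  ]
}}

```text
time_s: 2.15
ee_pos: [433.0, 60.6, 340.7]
tcp_rot: [1.622, 1.571, 2.006]
force: [1.2, -0.0, -0.8]
gripper_width: 91.6
```

```bash
python3 - <<'E'
from h import *
goto([565.5,-181,330],down(np.arctan2(.375,.927)))
s,c=snap('wrist','w1.png')
E
```

```text
shift cm [  1.07 -27.37   3.23] rot deg [-0.02 -0.   -0.01] t 2.15 F [ 1.19 -0.04 -0.75]
```

View pics/w1.png

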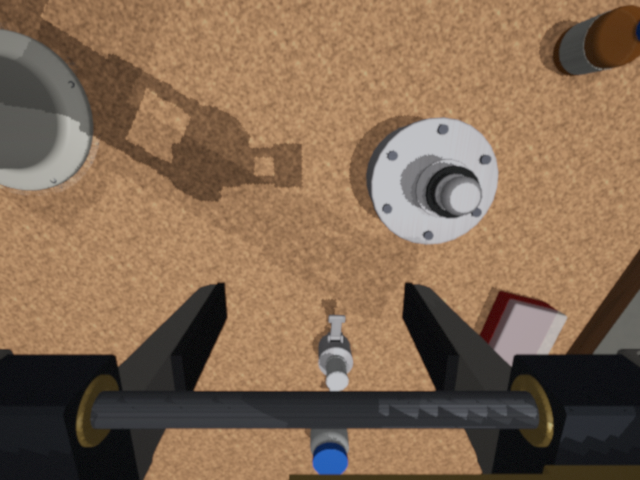

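{"fn": "move_arm", "kwargs": {
  "commands": [
    {"x": 0,"y": -3.42,"z": 0.4,"wx": 0,"wy": 0,"wz": 0,"hand": 1},
    {"x": 0,"y": -3.42,"z": 0.4,"wx": 0,"wy": 0,"wz": 0,"hand": 1},
    {"x": 0.1,"y": -3.42,"z": 0.4,"wx": 0,"wy": 0,"wz": 0,"hand": 1},
    {"x": 1,"y": -3.42,"z": 0.4,"wx": 0,"wy": 0,"wz": 0,"hand": 1},
    {"x": 1,"y": -3.42,"z": 0.4,"wx": 0,"wy": 0,"wz": 0,"hand": 1},
    {"x": 1,"y": -3.42,"z": 0.4,"wx": 0,"wy": 0,"wz": 0,"hand": 1},
    {"x": 1,"y": -3.42,"z": 0.4,"wx": 0,"wy": 0,"wz": 0,"hand": 1},
    {"x": 1,"y": -3.4,"z": 0.4,"wx": 0,"wy": 0,"wz": 0,"hand": 1}
  ]
}}

```text
time_s: 2.87
ee_pos: [565.3, -180.4, 288.9]
tcp_rot: [2.118, 1.57, 2.503]
force: [0.4, 1.0, 0.6]
gripper_width: 91.9
```

{"fn": "move_arm", "kwargs": {
  "commands": [
    {"x": 1,"y": 0,"z": 0,"wx": 0,"wy": 0,"wz": 0,"hand": 1},
    {"x": 1,"y": 0,"z": 0,"wx": 0,"wy": 0,"wz": 0,"hand": 1},
    {"x": 1,"y": 0,"z": 0,"wx": 0,"wy": 0,"wz": 0,"hand": 1},
    {"x": 1,"y": 0,"z": 0,"wx": 0,"wy": 0,"wz": 0,"hand": 1},
    {"x": 1,"y": 0,"z": 0,"wx": 0,"wy": 0,"wz": 0,"hand": 1},
    {"x": 0,"y": 0,"z": 0,"wx": 0,"wy": 0,"wz": 0,"hand": 1},
    {"x": 0,"y": 0,"z": 0,"wx": 0,"wy": 0,"wz": 0,"hand": 1},
    {"x": 0,"y": 0,"z": 0,"wx": 0,"wy": 0,"wz": 0,"hand": 1}
  ]
}}

```text
time_s: 3.53
ee_pos: [565.1, -178.8, 240.7]
tcp_rot: [-0.871, 1.569, -0.486]
force: [-0.4, -0.2, -0.8]
gripper_width: 91.7
```

```bash
python3 - <<'E'
from h import *
goto([565.5,-181,235],down(np.arctan2(.375,.927)))
s,c=snap('wrist','w2.png'); print(s['ee_pos'],s['tcp_rot'])
E
```

```text
shift cm [ 0.57 -0.22 -0.04] rot deg [0.03 0.05 0.06] t 3.5333 F [-0.37 -0.2  -0.75]
[ 565.07 -178.78  240.74] [-0.87  1.57 -0.49]
```

View pics/w2.png

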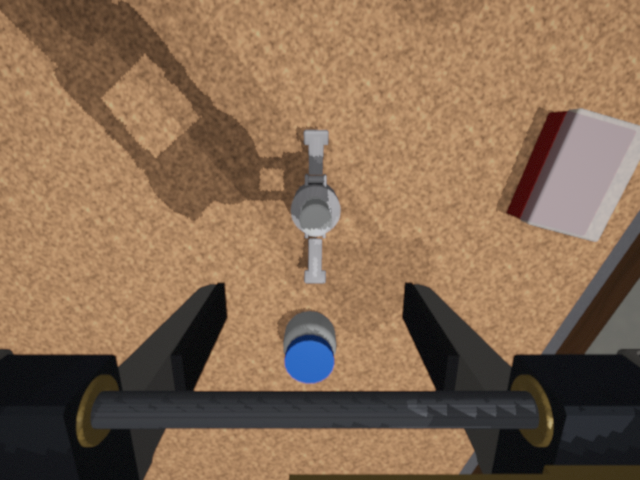

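Capsule top shows at about (315.5,214). The arms run vertically, tabs at (316,136) and (314,278), so the jaw yaw is right.

```bash
cat >> h.py <<'E'
HE=np.array([[1.08449648e-05,-2.94631491e-01,9.55610948e-01,-2.04285177e+02],[7.85499544e-05,-9.55610945e-01,-2.94631491e-01,8.40534724e+01],[9.99999997e-01,7.82584646e-05,1.27797231e-05,-2.19102988e-01],[0,0,0,1]])
def wray(p,Rm,u,v):
    F=240/np.tan(np.radians(67.32908635385407/2)); d=np.array([(u-314.3453718688713)/F,(v-242.16305165795163)/F,1])
    return p+Rm@HE[:3,3], Rm@HE[:3,:3]@d
def watz(p,Rm,u,v,z):
    o,d=wray(np.array(p),Rm,u,v); return o+d*(z-o[2])/d[2]
E
python3 - <<'E'
from h import *
p,Rm,s=T()
im=cv2.imread('pics/w2.png'); cv2.imwrite('pics/w2z.png',cv2.resize(im[120:300,225:405],(720,720)[:2],interpolation=cv2.INTER_CUBIC)[:600])
print(watz(p,Rm,315.5,214,92), watz(p,Rm,315.5,210,46))
print(watz(p,Rm,316,136,45),watz(p,Rm,314,278,45))
E
```

```text
[ 564.59 -174.44   92.  ] [ 566.95 -179.73   46.  ]
[ 537.3  -105.33   45.  ] [ 596.64 -257.58   45.  ]
```

View pics/w2z.png

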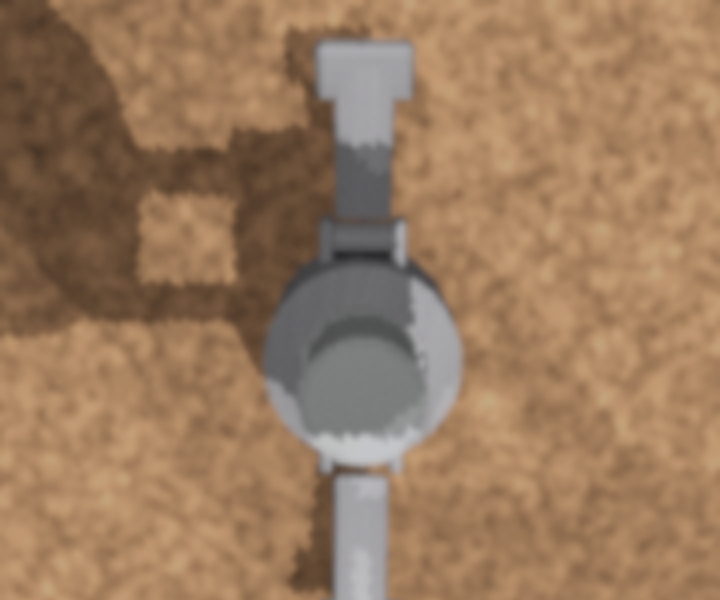

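{"fn": "move_arm", "kwargs": {
  "commands": [
    {"x": 2,"y": -0.1,"z": 0.08,"wx": 0,"wy": 0,"wz": 0,"hand": 1},
    {"x": 2,"y": 0,"z": 0,"wx": 0,"wy": 0,"wz": 0,"hand": 1},
    {"x": 2,"y": 0,"z": 0,"wx": 0,"wy": 0,"wz": 0,"hand": 1},
    {"x": 2,"y": 0,"z": 0,"wx": 0,"wy": 0,"wz": 0,"hand": 1},
    {"x": 2,"y": 0,"z": 0,"wx": 0,"wy": 0,"wz": 0,"hand": 1},
    {"x": 2,"y": 0,"z": 0,"wx": 0,"wy": 0,"wz": 0,"hand": 1},
    {"x": 2,"y": 0,"z": 0,"wx": 0,"wy": 0,"wz": 0,"hand": 1},
    {"x": 1,"y": 0,"z": 0,"wx": 0,"wy": 0,"wz": 0,"hand": 1}
  ]
}}

```text
time_s: 4.25
ee_pos: [565.1, -179.2, 88.0]
tcp_rot: [2.262, 1.568, 2.646]
force: [-0.1, -0.4, 0.3]
gripper_width: 92.2
```

```bash
python3 - <<'E'
from h import *
goto([566.2,-179.5,52],down(np.arctan2(.375,.927)))
s,c=snap('wrist','w3.png'); snap('side','s3.png')
im=cv2.imread('pics/s3.png'); w=cv2.imread('pics/w3.png')
cv2.imwrite('pics/c3.png',np.hstack([cv2.resize(im[250:400,235:385],(400,400)),cv2.resize(w,(400,300))[0:300].repeat(1,0) if 0 else np.vstack([cv2.resize(w,(400,300)),np.zeros((100,400,3),np.uint8)])]))
E
```

```text
shift cm [ 3.6  -0.08  0.1 ] rot deg [ 0.   -0.09 -0.1 ] t 4.25 F [-0.1  -0.43  0.3 ]
```

View pics/c3.png

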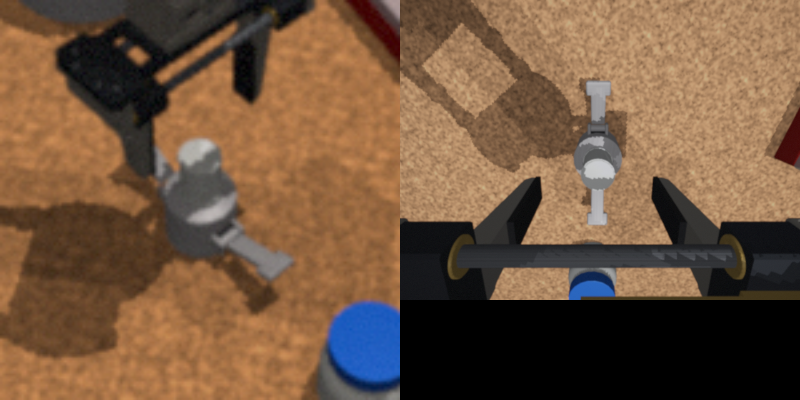

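```bash
python3 - <<'E'
from h import *
p,Rm,s=T()
im=cv2.imread('pics/w3.png'); cv2.imwrite('pics/w3z.png',cv2.resize(im[200:350,240:400],(640,600),interpolation=cv2.INTER_CUBIC))
for v in (270,275,280):
  q=watz(p,Rm,318,v,92); print(q, Rm.T@(q-p))
E
```

```text
[ 564.9  -173.92   92.  ] [-3.6   4.79  1.97]
[ 566.11 -176.9    92.  ] [-3.61  1.58  1.98]
[ 567.33 -179.9    92.  ] [-3.62 -1.66  1.99]
```

View pics/w3z.png

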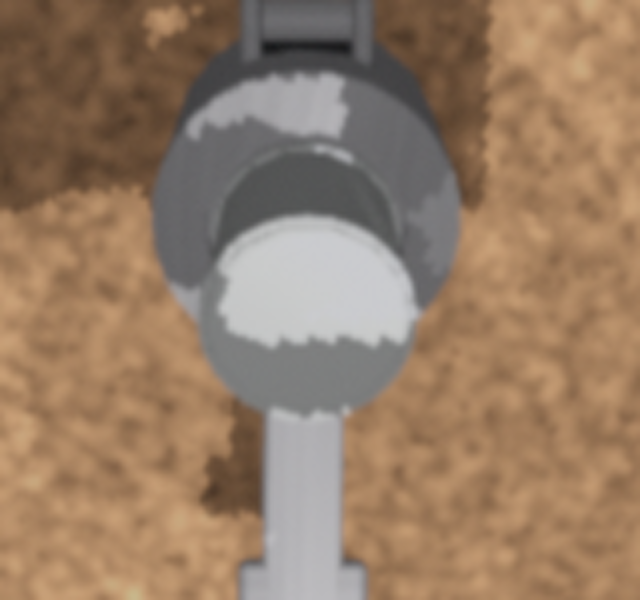

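{"fn": "move_arm", "kwargs": {
  "commands": [
    {"x": 1,"y": -0.06,"z": 0.15,"wx": 0,"wy": 0,"wz": 0,"hand": 1},
    {"x": 1,"y": 0,"z": 0,"wx": 0,"wy": 0,"wz": 0,"hand": 1},
    {"x": 1,"y": 0,"z": 0,"wx": 0,"wy": 0,"wz": 0,"hand": 1},
    {"x": 0.6,"y": 0,"z": 0,"wx": 0,"wy": 0,"wz": 0,"hand": 1},
    {"x": 0,"y": 0,"z": 0,"wx": 0,"wy": 0,"wz": 0,"hand": 0.5},
    {"x": 0,"y": 0,"z": 0,"wx": 0,"wy": 0,"wz": 0,"hand": 0.3},
    {"x": 0,"y": 0,"z": 0,"wx": 0,"wy": 0,"wz": 0,"hand": 0.2},
    {"x": 0,"y": 0,"z": 0,"wx": 0,"wy": 0,"wz": 0,"hand": 0.1}
  ],
  "newtons": 55
}}

```text
time_s: 5.02
ee_pos: [568.1, -180.0, 54.6]
tcp_rot: [-0.885, 1.57, -0.501]
force: [-0.2, 0.2, 0.2]
gripper_width: 67.4
```

{"fn": "move_arm", "kwargs": {
  "commands": [
    {"x": 0,"y": 0,"z": 0,"wx": 0,"wy": 0,"wz": 0,"hand": 0},
    {"x": 0,"y": 0,"z": 0,"wx": 0,"wy": 0,"wz": 0,"hand": 0},
    {"x": 0,"y": 0,"z": 0,"wx": 0,"wy": 0,"wz": 0,"hand": 0},
    {"x": 0,"y": 0,"z": 0,"wx": 0,"wy": 0,"wz": 0,"hand": 0},
    {"x": 0,"y": 0,"z": 0,"wx": 0,"wy": 0,"wz": 0,"hand": 0},
    {"x": 0,"y": 0,"z": 0,"wx": 0,"wy": 0,"wz": 0,"hand": 0},
    {"x": 0,"y": 0,"z": 0,"wx": 0,"wy": 0,"wz": 0,"hand": 0},
    {"x": 0,"y": 0,"z": 0,"wx": 0,"wy": 0,"wz": 0,"hand": 0}
  ]
}}

```text
time_s: 5.68
ee_pos: [567.3, -179.9, 54.0]
tcp_rot: [3.096, 1.57, -2.803]
force: [-1.1, -0.7, 1.7]
gripper_width: 28.8
```

```bash
python3 - <<'E'
from h import *
goto([566.7,-179.2,52],down(np.arctan2(.375,.927)))
s,c=snap('wrist','w4.png');print(s['gripper_width'],s['force'])
E
```

```text
shift cm [ 0.2   0.09 -0.03] rot deg [ 0.   -0.03 -0.  ] t 5.6833 F [-1.1  -0.67  1.66]
28.84657052988978 [-1.1  -0.67  1.66]
```

View pics/w4.png

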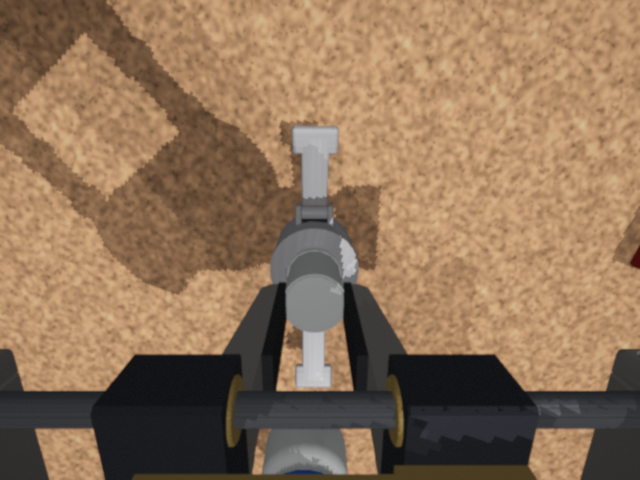

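{"fn": "move_arm", "kwargs": {
  "commands": [
    {"x": -0.5,"y": 0,"z": 0,"wx": 0,"wy": 0,"wz": 0,"hand": 0},
    {"x": -1,"y": 0,"z": 0,"wx": 0,"wy": 0,"wz": 0,"hand": 0},
    {"x": -2,"y": 0,"z": 0,"wx": 0,"wy": 0,"wz": 0,"hand": 0},
    {"x": -3,"y": 0,"z": 0,"wx": 0,"wy": 0,"wz": 0,"hand": 0},
    {"x": -3,"y": 0,"z": 0,"wx": 0,"wy": 0,"wz": 0,"hand": 0},
    {"x": -3,"y": 0,"z": 0,"wx": 0,"wy": 0,"wz": 0,"hand": 0},
    {"x": -3,"y": 0,"z": 0,"wx": 0,"wy": 0,"wz": 0,"hand": 0},
    {"x": -3,"y": 0,"z": 0,"wx": 0,"wy": 0,"wz": 0,"hand": 0}
  ]
}}

```text
time_s: 6.4
ee_pos: [567.1, -179.2, 240.4]
tcp_rot: [1.73, 1.57, 2.115]
force: [0.6, 0.0, -4.9]
gripper_width: 29.0
```

{"fn": "move_arm", "kwargs": {
  "commands": [
    {"x": -3,"y": 0,"z": 0,"wx": 0,"wy": 0,"wz": 0,"hand": 0},
    {"x": -3,"y": 0.5,"z": 0.2,"wx": 0,"wy": 0,"wz": 0,"hand": 0},
    {"x": -1.5,"y": 1,"z": 0.4,"wx": 0,"wy": 0,"wz": 0,"hand": 0},
    {"x": 0,"y": 2,"z": 0.8,"wx": 0,"wy": 0,"wz": 0,"hand": 0},
    {"x": 0,"y": 2,"z": 0.8,"wx": 0,"wy": 0,"wz": 0,"hand": 0},
    {"x": 0,"y": 2,"z": 0.8,"wx": 0,"wy": 0,"wz": 0,"hand": 0},
    {"x": 0,"y": 2,"z": 0.8,"wx": 0,"wy": 0,"wz": 0,"hand": 0},
    {"x": 0,"y": 0,"z": 0,"wx": 0,"wy": 0,"wz": 0,"hand": 0}
  ]
}}

```text
time_s: 7.07
ee_pos: [566.8, -73.0, 314.1]
tcp_rot: [1.27, 1.567, 1.658]
force: [1.1, 1.0, -4.9]
gripper_width: 29.0
```

```bash
python3 - <<'E'
from h import *
goto([565,135,300],down(np.arctan2(.375,.927)))
s,c=snap('wrist','w5.png');print(s['gripper_width'],s['force'],s['ee_pos'])
E
```

```text
shift cm [ 1.48 19.31  7.71] rot deg [ 0.24  0.06 -0.19] t 7.0667 F [ 1.06  1.   -4.9 ]
28.96791419948817 [ 1.06  1.   -4.9 ] [566.77 -72.98 314.14]
```

View pics/w5.png

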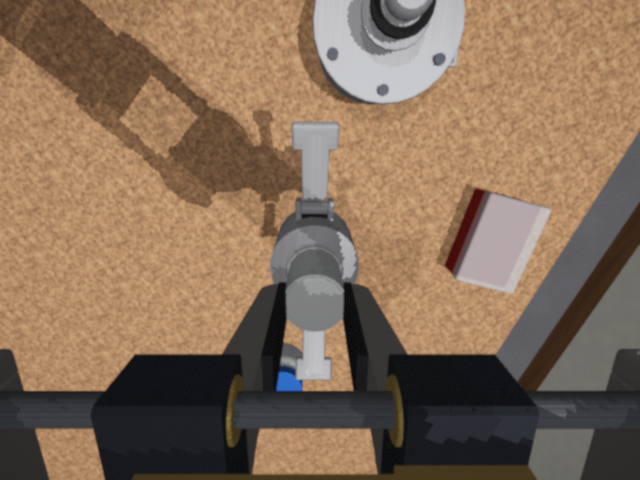

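```bash
python3 - <<'E'
from h import *
im=cv2.imread('pics/w1.png');im2=cv2.imread('pics/w5.png')
cv2.imwrite('pics/z5.png',np.hstack([cv2.resize(im[110:250,360:500],(400,400),interpolation=3),cv2.resize(im2[0:110,335:445],(400,400),interpolation=3)]))
p5,R5,_=T()
p1=np.array([433.,60.6,340.7]);R1=R.from_euler('xyz',[1.622,1.571,2.006]).as_matrix()
R1=down(np.arctan2(.375,.927))
for z in (180,185,192,200): print(z,watz(p1,R1,461,195,z),watz(p5,R5,409,3,z))
E
```

```text
180 [563.12 136.77 180.  ] [568.59 124.43 180.  ]
185 [560.91 136.8  185.  ] [568.09 122.63 185.  ]
192 [557.8  136.83 192.  ] [567.39 120.11 192.  ]
200 [554.26 136.86 200.  ] [566.6  117.22 200.  ]
```

View pics/z5.png

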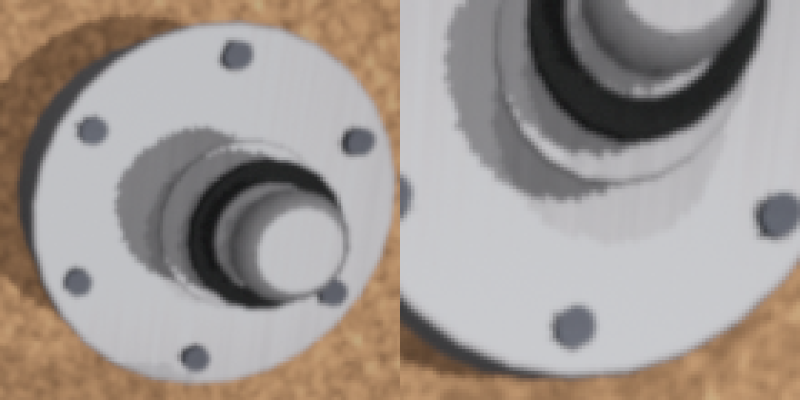

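```bash
python3 - <<'E'
from h import *
p5,R5,_=T()
p1=np.array([433.,60.6,340.7])
R1=down(np.arctan2(.375,.927))
for z in (185,192,200): print(z,watz(p1,R1,465.7,196.8,z),watz(p5,R5,413.7,-10,z),atz('top',249.5,285.9,z))
print(watz(p1,R1,434.2,180.7,90))
E
```

```text
185 [566.18 136.96 185.  ] [567.51 132.12 185.  ] [564.8  136.45 185.  ]
192 [562.97 136.99 192.  ] [566.83 129.39 192.  ] [564.89 135.13 192.  ]
200 [559.31 137.02 200.  ] [566.04 126.28 200.  ] [564.99 133.61 200.  ]
[563.07 139.67  90.  ]
```

{"fn": "move_arm", "kwargs": {
  "commands": [
    {"x": 0,"y": 2,"z": 0.8,"wx": 0,"wy": 0,"wz": 0,"hand": 0},
    {"x": 0,"y": 3,"z": 1.2,"wx": 0,"wy": 0,"wz": 0,"hand": 0},
    {"x": 0,"y": 3,"z": 1.2,"wx": 0,"wy": 0,"wz": 0,"hand": 0},
    {"x": 0,"y": 3,"z": 1.2,"wx": 0,"wy": 0,"wz": 0,"hand": 0},
    {"x": 0,"y": 3,"z": 1.2,"wx": 0,"wy": 0,"wz": 0,"hand": 0},
    {"x": 0,"y": 3,"z": 1.2,"wx": 0,"wy": 0,"wz": 0,"hand": 0},
    {"x": 0,"y": 2.4,"z": 0.95,"wx": 0,"wy": 0,"wz": 0,"hand": 0},
    {"x": 0,"y": 0,"z": 0,"wx": 0,"wy": 0,"wz": 0,"hand": 0}
  ]
}}

```text
time_s: 7.78
ee_pos: [565.6, 135.9, 313.8]
tcp_rot: [1.423, 1.568, 1.812]
force: [-0.7, 0.3, -5.2]
gripper_width: 29.0
```

{"fn": "move_arm", "kwargs": {
  "commands": [
    {"x": 1,"y": 0,"z": 0,"wx": 0,"wy": 0,"wz": 0,"hand": 0},
    {"x": 1,"y": 0,"z": 0,"wx": 0,"wy": 0,"wz": 0,"hand": 0},
    {"x": 0.6,"y": 0,"z": 0,"wx": 0,"wy": 0,"wz": 0,"hand": 0},
    {"x": 0,"y": 0,"z": 0,"wx": 0,"wy": 0,"wz": 0,"hand": 0},
    {"x": 0,"y": 0,"z": 0,"wx": 0,"wy": 0,"wz": 0,"hand": 0},
    {"x": 0,"y": 0,"z": 0,"wx": 0,"wy": 0,"wz": 0,"hand": 0},
    {"x": 0,"y": 0,"z": 0,"wx": 0,"wy": 0,"wz": 0,"hand": 0},
    {"x": 0,"y": 0,"z": 0,"wx": 0,"wy": 0,"wz": 0,"hand": 0}
  ]
}}

```text
time_s: 8.45
ee_pos: [566.6, 131.2, 288.5]
tcp_rot: [-0.39, 1.57, -0.006]
force: [-1.0, 0.9, -4.9]
gripper_width: 29.5
```

```bash
python3 - <<'E'
from h import *
goto([566,136.7,260],down(np.arctan2(.375,.927)))
s,c=snap('side','s6.png');snap('wrist','w6.png');print(s['gripper_width'],s['force'],s['ee_pos'])
im=cv2.imread('pics/s6.png');w=cv2.imread('pics/w6.png')
cv2.imwrite('pics/z6.png',np.hstack([cv2.resize(im[110:260,190:340],(400,400),interpolation=3),np.vstack([cv2.resize(w,(400,300)),np.zeros((100,400,3),np.uint8)])]))
E
```

```text
shift cm [2.85 0.53 0.15] rot deg [-0.02  0.06  0.02] t 8.45 F [-1.01  0.9  -4.91]
29.524658461083376 [-1.01  0.9  -4.91] [566.59 131.25 288.54]
```

View pics/z6.png

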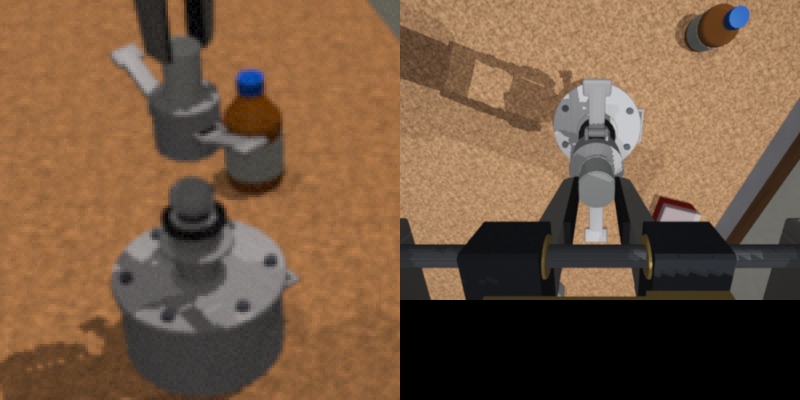

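{"fn": "move_arm", "kwargs": {
  "commands": [
    {"x": 0.5,"y": 0.2,"z": 0.1,"wx": 0,"wy": 0,"wz": 0,"hand": 0},
    {"x": 0.5,"y": 0.2,"z": 0.05,"wx": 0,"wy": 0,"wz": 0,"hand": 0},
    {"x": 0.5,"y": 0.13,"z": 0,"wx": 0,"wy": 0,"wz": 0,"hand": 0},
    {"x": 0.5,"y": 0,"z": 0,"wx": 0,"wy": 0,"wz": 0,"hand": 0},
    {"x": 0.4,"y": 0,"z": 0,"wx": 0,"wy": 0,"wz": 0,"hand": 0},
    {"x": 0,"y": 0,"z": 0,"wx": 0,"wy": 0,"wz": 0,"hand": 0},
    {"x": 0,"y": 0,"z": 0,"wx": 0,"wy": 0,"wz": 0,"hand": 0},
    {"x": 0,"y": 0,"z": 0,"wx": 0,"wy": 0,"wz": 0,"hand": 0}
  ]
}}

```text
time_s: 9.22
ee_pos: [565.8, 137.0, 264.1]
tcp_rot: [-0.391, 1.57, -0.007]
force: [0.9, 0.5, -5.0]
gripper_width: 29.6
```

```bash
cat >> h.py <<'E'
def proj(n,P):
    f,cx,cy,p,o=CAM[n]; F=240/np.tan(np.radians(f/2)); q=R.from_euler('xyz',o).as_matrix().T@(np.array(P)-np.array(p)); return np.array([cx+F*q[0]/q[2],cy+F*q[1]/q[2]])
E
python3 - <<'E'
from h import *
s,c=snap('side','s7.png');snap('top','t7.png');print(s['gripper_width'],s['force'],s['ee_pos'])
goto([566,136.7,264],down(np.arctan2(.375,.927)))
im=cv2.imread('pics/s7.png');w=cv2.imread('pics/t7.png')
cv2.imwrite('pics/z7.png',np.hstack([cv2.resize(im[130:230,210:310],(400,400),interpolation=3),cv2.resize(w[230:330,200:300],(400,400))]))
m=s['ee_pos']-[0,0,54]
f=lambda P:(proj('side',P)-[210,130])*4
print('mouth',f(m),'sleeve top',f(m+[0,0,46]),'captop',f(m+[0,0,92]))
for z in(185,192):print('spig',f([566,136.7,z]))
E
```

```text
29.557783619879558 [ 0.86  0.52 -4.99] [565.79 136.95 264.12]
shift cm [ 0.03 -0.02  0.  ] rot deg [-0.    0.04  0.02] t 9.3167 F [-0.85  0.07 -4.56]
mouth [200.47 159.38] sleeve top [193.73  91.1 ] captop [186.58  18.69]
spig [204.47 195.21]
spig [203.5  185.39]
```

View pics/z7.png

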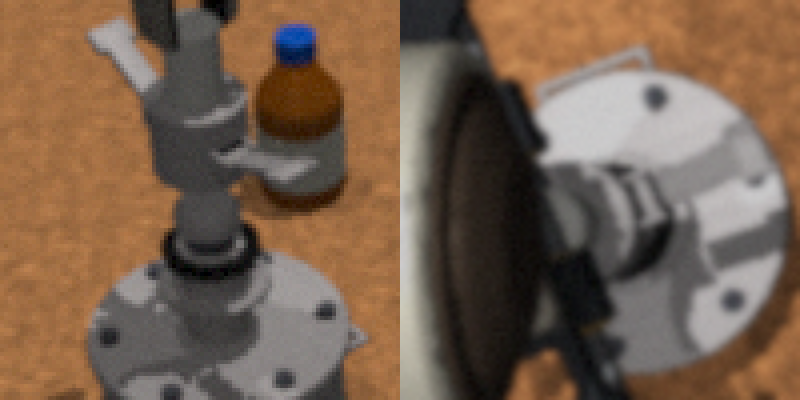

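{"fn": "move_arm", "kwargs": {
  "commands": [
    {"x": 0.4,"y": 0,"z": 0.08,"wx": 0,"wy": 0,"wz": 0,"hand": 0},
    {"x": 0.4,"y": 0,"z": 0,"wx": 0,"wy": 0,"wz": 0,"hand": 0},
    {"x": 0.4,"y": 0,"z": 0,"wx": 0,"wy": 0,"wz": 0,"hand": 0},
    {"x": 0.4,"y": 0,"z": 0,"wx": 0,"wy": 0,"wz": 0,"hand": 0},
    {"x": 0.3,"y": 0,"z": 0,"wx": 0,"wy": 0,"wz": 0,"hand": 0},
    {"x": 0.2,"y": 0,"z": 0,"wx": 0,"wy": 0,"wz": 0,"hand": 0},
    {"x": 0.2,"y": 0,"z": 0,"wx": 0,"wy": 0,"wz": 0,"hand": 0},
    {"x": 0.2,"y": 0,"z": 0,"wx": 0,"wy": 0,"wz": 0,"hand": 0}
  ]
}}

```text
time_s: 9.98
ee_pos: [566.4, 137.3, 238.8]
tcp_rot: [-0.387, 1.571, -0.002]
force: [0.2, -0.1, -5.2]
gripper_width: 29.5
```

```bash
python3 - <<'E'
from h import *
s,c=snap('side','s8.png');print(s['gripper_width'],s['force'],s['moment'],s['ee_pos'])
im=cv2.imread('pics/s8.png');w=cv2.imread('pics/s7.png')
cv2.imwrite('pics/z8.png',cv2.resize(im[130:230,210:310],(600,600),interpolation=3))
E
```

```text
29.462536104565277 [ 0.16 -0.11 -5.17] [-0.12  0.02  0.01] [566.43 137.29 238.79]
```

View pics/z8.png

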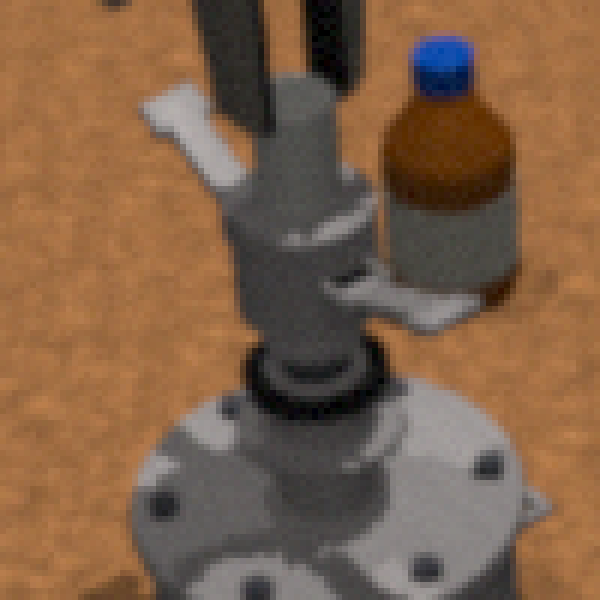

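{"fn": "move_arm", "kwargs": {
  "commands": [
    {"x": 0.1,"y": 0,"z": 0,"wx": 0,"wy": 0,"wz": 0,"hand": 0},
    {"x": 0.1,"y": 0,"z": 0,"wx": 0,"wy": 0,"wz": 0,"hand": 0},
    {"x": 0.1,"y": 0,"z": 0,"wx": 0,"wy": 0,"wz": 0,"hand": 0},
    {"x": 0.1,"y": 0,"z": 0,"wx": 0,"wy": 0,"wz": 0,"hand": 0},
    {"x": 0.1,"y": 0,"z": 0,"wx": 0,"wy": 0,"wz": 0,"hand": 0},
    {"x": 0.1,"y": 0,"z": 0,"wx": 0,"wy": 0,"wz": 0,"hand": 0},
    {"x": 0,"y": 0,"z": 0,"wx": 0,"wy": 0,"wz": 0,"hand": 0},
    {"x": 0,"y": 0,"z": 0,"wx": 0,"wy": 0,"wz": 0,"hand": 0}
  ]
}}

```text
time_s: 10.7
ee_pos: [566.3, 137.2, 232.8]
tcp_rot: [3.049, 1.571, -2.849]
force: [0.1, -0.2, -5.7]
gripper_width: 29.0
```

{"fn": "move_arm", "kwargs": {
  "commands": [
    {"x": 0.1,"y": 0,"z": 0,"wx": 0,"wy": 0,"wz": 0,"hand": 0},
    {"x": 0.1,"y": 0,"z": 0,"wx": 0,"wy": 0,"wz": 0,"hand": 0},
    {"x": 0.1,"y": 0,"z": 0,"wx": 0,"wy": 0,"wz": 0,"hand": 0},
    {"x": 0.1,"y": 0,"z": 0,"wx": 0,"wy": 0,"wz": 0,"hand": 0},
    {"x": 0,"y": 0,"z": 0,"wx": 0,"wy": 0,"wz": 0,"hand": 0},
    {"x": 0,"y": 0,"z": 0,"wx": 0,"wy": 0,"wz": 0,"hand": 0},
    {"x": 0,"y": 0,"z": 0,"wx": 0,"wy": 0,"wz": 0,"hand": 0},
    {"x": 0,"y": 0,"z": 0,"wx": 0,"wy": 0,"wz": 0,"hand": 0}
  ]
}}

```text
time_s: 11.37
ee_pos: [566.4, 137.3, 228.9]
tcp_rot: [-2.461, 1.571, -2.077]
force: [0.8, -0.1, -5.0]
gripper_width: 29.1
```

{"fn": "move_arm", "kwargs": {
  "commands": [
    {"x": 0.1,"y": 0,"z": 0,"wx": 0,"wy": 0,"wz": 0,"hand": 0},
    {"x": 0.1,"y": 0,"z": 0,"wx": 0,"wy": 0,"wz": 0,"hand": 0},
    {"x": 0.1,"y": 0,"z": 0,"wx": 0,"wy": 0,"wz": 0,"hand": 0},
    {"x": 0.1,"y": 0,"z": 0,"wx": 0,"wy": 0,"wz": 0,"hand": 0},
    {"x": 0.1,"y": 0,"z": 0,"wx": 0,"wy": 0,"wz": 0,"hand": 0},
    {"x": 0.1,"y": 0,"z": 0,"wx": 0,"wy": 0,"wz": 0,"hand": 0},
    {"x": 0,"y": 0,"z": 0,"wx": 0,"wy": 0,"wz": 0,"hand": 0},
    {"x": 0,"y": 0,"z": 0,"wx": 0,"wy": 0,"wz": 0,"hand": 0}
  ]
}}

```text
time_s: 12.03
ee_pos: [566.3, 137.3, 222.8]
tcp_rot: [2.963, 1.571, -2.935]
force: [0.1, -1.0, -5.7]
gripper_width: 29.2
```

```bash
python3 - <<'E'
from h import *
s,c=snap('side','s9.png');print(s['gripper_width'],s['force'],s['moment'],s['ee_pos'])
im=cv2.imread('pics/s9.png')
cv2.imwrite('pics/z9.png',cv2.resize(im[130:230,210:310],(600,600),interpolation=3))
E
```

```text
29.205952450253637 [ 0.14 -0.96 -5.74] [-0.09  0.08 -0.02] [566.3  137.28 222.77]
```

View pics/z9.png

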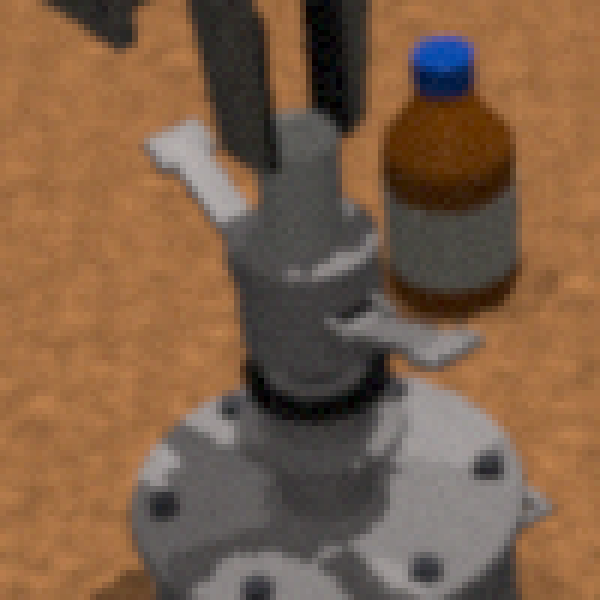

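The sleeve is over the spigot with no side load and its mouth is just above the seal ring. I'll keep going down by feel.

{"fn": "move_arm", "kwargs": {
  "commands": [
    {"x": 0.05,"y": 0,"z": 0,"wx": 0,"wy": 0,"wz": 0,"hand": 0},
    {"x": 0.05,"y": 0,"z": 0,"wx": 0,"wy": 0,"wz": 0,"hand": 0},
    {"x": 0.05,"y": 0,"z": 0,"wx": 0,"wy": 0,"wz": 0,"hand": 0},
    {"x": 0.05,"y": 0,"z": 0,"wx": 0,"wy": 0,"wz": 0,"hand": 0},
    {"x": 0.05,"y": 0,"z": 0,"wx": 0,"wy": 0,"wz": 0,"hand": 0},
    {"x": 0.05,"y": 0,"z": 0,"wx": 0,"wy": 0,"wz": 0,"hand": 0},
    {"x": 0,"y": 0,"z": 0,"wx": 0,"wy": 0,"wz": 0,"hand": 0},
    {"x": 0,"y": 0,"z": 0,"wx": 0,"wy": 0,"wz": 0,"hand": 0}
  ]
}}

```text
time_s: 12.75
ee_pos: [566.3, 137.3, 219.8]
tcp_rot: [2.851, 1.571, -3.048]
force: [0.5, 0.1, -6.1]
gripper_width: 29.1
```

{"fn": "move_arm", "kwargs": {
  "commands": [
    {"x": 0.05,"y": 0,"z": 0,"wx": 0,"wy": 0,"wz": 0,"hand": 0},
    {"x": 0.05,"y": 0,"z": 0,"wx": 0,"wy": 0,"wz": 0,"hand": 0},
    {"x": 0.05,"y": 0,"z": 0,"wx": 0,"wy": 0,"wz": 0,"hand": 0},
    {"x": 0.05,"y": 0,"z": 0,"wx": 0,"wy": 0,"wz": 0,"hand": 0},
    {"x": 0.05,"y": 0,"z": 0,"wx": 0,"wy": 0,"wz": 0,"hand": 0},
    {"x": 0.05,"y": 0,"z": 0,"wx": 0,"wy": 0,"wz": 0,"hand": 0},
    {"x": 0,"y": 0,"z": 0,"wx": 0,"wy": 0,"wz": 0,"hand": 0},
    {"x": 0,"y": 0,"z": 0,"wx": 0,"wy": 0,"wz": 0,"hand": 0}
  ]
}}

```text
time_s: 13.42
ee_pos: [566.3, 137.3, 216.8]
tcp_rot: [-3.127, 1.571, -2.742]
force: [-0.8, -0.5, -5.6]
gripper_width: 28.9
```

{"fn": "move_arm", "kwargs": {
  "commands": [
    {"x": 0.05,"y": 0,"z": 0,"wx": 0,"wy": 0,"wz": 0,"hand": 0},
    {"x": 0.05,"y": 0,"z": 0,"wx": 0,"wy": 0,"wz": 0,"hand": 0},
    {"x": 0.05,"y": 0,"z": 0,"wx": 0,"wy": 0,"wz": 0,"hand": 0},
    {"x": 0.05,"y": 0,"z": 0,"wx": 0,"wy": 0,"wz": 0,"hand": 0},
    {"x": 0.05,"y": 0,"z": 0,"wx": 0,"wy": 0,"wz": 0,"hand": 0},
    {"x": 0.05,"y": 0,"z": 0,"wx": 0,"wy": 0,"wz": 0,"hand": 0},
    {"x": 0,"y": 0,"z": 0,"wx": 0,"wy": 0,"wz": 0,"hand": 0},
    {"x": 0,"y": 0,"z": 0,"wx": 0,"wy": 0,"wz": 0,"hand": 0}
  ]
}}

```text
time_s: 14.08
ee_pos: [566.3, 137.3, 213.8]
tcp_rot: [-3.129, 1.571, -2.744]
force: [-0.4, -0.7, -5.5]
gripper_width: 29.0
```

{"fn": "move_arm", "kwargs": {
  "commands": [
    {"x": 0.05,"y": 0,"z": 0,"wx": 0,"wy": 0,"wz": 0,"hand": 0},
    {"x": 0.05,"y": 0,"z": 0,"wx": 0,"wy": 0,"wz": 0,"hand": 0},
    {"x": 0.05,"y": 0,"z": 0,"wx": 0,"wy": 0,"wz": 0,"hand": 0},
    {"x": 0.05,"y": 0,"z": 0,"wx": 0,"wy": 0,"wz": 0,"hand": 0},
    {"x": 0,"y": 0,"z": 0,"wx": 0,"wy": 0,"wz": 0,"hand": 0},
    {"x": 0,"y": 0,"z": 0,"wx": 0,"wy": 0,"wz": 0,"hand": 0},
    {"x": 0,"y": 0,"z": 0,"wx": 0,"wy": 0,"wz": 0,"hand": 0},
    {"x": 0,"y": 0,"z": 0,"wx": 0,"wy": 0,"wz": 0,"hand": 0}
  ]
}}

```text
time_s: 14.75
ee_pos: [566.4, 137.3, 211.9]
tcp_rot: [3.094, 1.571, -2.804]
force: [0.1, -0.0, -6.0]
gripper_width: 29.0
```

{"fn": "move_arm", "kwargs": {
  "commands": [
    {"x": 0.05,"y": 0,"z": 0,"wx": 0,"wy": 0,"wz": 0,"hand": 0},
    {"x": 0.05,"y": 0,"z": 0,"wx": 0,"wy": 0,"wz": 0,"hand": 0},
    {"x": 0.05,"y": 0,"z": 0,"wx": 0,"wy": 0,"wz": 0,"hand": 0},
    {"x": 0.05,"y": 0,"z": 0,"wx": 0,"wy": 0,"wz": 0,"hand": 0},
    {"x": 0,"y": 0,"z": 0,"wx": 0,"wy": 0,"wz": 0,"hand": 0},
    {"x": 0,"y": 0,"z": 0,"wx": 0,"wy": 0,"wz": 0,"hand": 0},
    {"x": 0,"y": 0,"z": 0,"wx": 0,"wy": 0,"wz": 0,"hand": 0},
    {"x": 0,"y": 0,"z": 0,"wx": 0,"wy": 0,"wz": 0,"hand": 0}
  ]
}}

```text
time_s: 15.42
ee_pos: [566.4, 137.3, 209.9]
tcp_rot: [2.992, 1.571, -2.907]
force: [-0.2, -0.5, -4.1]
gripper_width: 29.2
```

{"fn": "move_arm", "kwargs": {
  "commands": [
    {"x": 0.05,"y": 0,"z": 0,"wx": 0,"wy": 0,"wz": 0,"hand": 0},
    {"x": 0.05,"y": 0,"z": 0,"wx": 0,"wy": 0,"wz": 0,"hand": 0},
    {"x": 0.05,"y": 0,"z": 0,"wx": 0,"wy": 0,"wz": 0,"hand": 0},
    {"x": 0.05,"y": 0,"z": 0,"wx": 0,"wy": 0,"wz": 0,"hand": 0},
    {"x": 0,"y": 0,"z": 0,"wx": 0,"wy": 0,"wz": 0,"hand": 0},
    {"x": 0,"y": 0,"z": 0,"wx": 0,"wy": 0,"wz": 0,"hand": 0},
    {"x": 0,"y": 0,"z": 0,"wx": 0,"wy": 0,"wz": 0,"hand": 0},
    {"x": 0,"y": 0,"z": 0,"wx": 0,"wy": 0,"wz": 0,"hand": 0}
  ]
}}

```text
time_s: 16.08
ee_pos: [566.6, 137.2, 208.3]
tcp_rot: [-0.754, 1.57, -0.369]
force: [-0.9, -1.7, -2.3]
gripper_width: 29.0
```

{"fn": "move_arm", "kwargs": {
  "commands": [
    {"x": 0.05,"y": 0,"z": 0,"wx": 0,"wy": 0,"wz": 0,"hand": 0},
    {"x": 0.05,"y": 0,"z": 0,"wx": 0,"wy": 0,"wz": 0,"hand": 0},
    {"x": 0.05,"y": 0,"z": 0,"wx": 0,"wy": 0,"wz": 0,"hand": 0},
    {"x": 0.05,"y": 0,"z": 0,"wx": 0,"wy": 0,"wz": 0,"hand": 0},
    {"x": 0,"y": 0,"z": 0,"wx": 0,"wy": 0,"wz": 0,"hand": 0},
    {"x": 0,"y": 0,"z": 0,"wx": 0,"wy": 0,"wz": 0,"hand": 0},
    {"x": 0,"y": 0,"z": 0,"wx": 0,"wy": 0,"wz": 0,"hand": 0},
    {"x": 0,"y": 0,"z": 0,"wx": 0,"wy": 0,"wz": 0,"hand": 0}
  ]
}}

```text
time_s: 16.75
ee_pos: [567.0, 137.0, 208.1]
tcp_rot: [-0.682, 1.568, -0.298]
force: [-3.3, -1.4, 8.5]
gripper_width: 29.6
```

{"fn": "move_arm", "kwargs": {
  "commands": [
    {"x": 0.05,"y": 0,"z": 0,"wx": 0,"wy": 0,"wz": 0,"hand": 0},
    {"x": 0.05,"y": 0,"z": 0,"wx": 0,"wy": 0,"wz": 0,"hand": 0},
    {"x": 0.05,"y": 0,"z": 0,"wx": 0,"wy": 0,"wz": 0,"hand": 0},
    {"x": 0,"y": 0,"z": 0,"wx": 0,"wy": 0,"wz": 0,"hand": 0},
    {"x": 0,"y": 0,"z": 0,"wx": 0,"wy": 0,"wz": 0,"hand": 0},
    {"x": 0,"y": 0,"z": 0,"wx": 0,"wy": 0,"wz": 0,"hand": 0},
    {"x": 0,"y": 0,"z": 0,"wx": 0,"wy": 0,"wz": 0,"hand": 0},
    {"x": 0,"y": 0,"z": 0,"wx": 0,"wy": 0,"wz": 0,"hand": 0}
  ]
}}

```text
time_s: 17.42
ee_pos: [567.2, 136.9, 207.7]
tcp_rot: [-0.634, 1.568, -0.249]
force: [-4.7, -3.1, 11.8]
gripper_width: 28.9
```

{"fn": "move_arm", "kwargs": {
  "commands": [
    {"x": 0.05,"y": 0.03,"z": -0.06,"wx": 0,"wy": 0,"wz": 0,"hand": 0},
    {"x": 0.05,"y": 0.03,"z": 0,"wx": 0,"wy": 0,"wz": 0,"hand": 0},
    {"x": 0.05,"y": 0,"z": 0,"wx": 0,"wy": 0,"wz": 0,"hand": 0},
    {"x": 0,"y": 0,"z": 0,"wx": 0,"wy": 0,"wz": 0,"hand": 0},
    {"x": 0,"y": 0,"z": 0,"wx": 0,"wy": 0,"wz": 0,"hand": 0},
    {"x": 0,"y": 0,"z": 0,"wx": 0,"wy": 0,"wz": 0,"hand": 0},
    {"x": 0,"y": 0,"z": 0,"wx": 0,"wy": 0,"wz": 0,"hand": 0},
    {"x": 0,"y": 0,"z": 0,"wx": 0,"wy": 0,"wz": 0,"hand": 0}
  ]
}}

```text
time_s: 18.08
ee_pos: [567.0, 137.1, 206.5]
tcp_rot: [-0.623, 1.566, -0.239]
force: [-4.4, -2.8, 12.2]
gripper_width: 29.2
```

{"fn": "move_arm", "kwargs": {
  "commands": [
    {"x": 0.05,"y": 0,"z": 0,"wx": 0,"wy": 0,"wz": 0,"hand": 0},
    {"x": 0.05,"y": 0,"z": 0,"wx": 0,"wy": 0,"wz": 0,"hand": 0},
    {"x": 0.05,"y": 0,"z": 0,"wx": 0,"wy": 0,"wz": 0,"hand": 0},
    {"x": 0,"y": 0,"z": 0,"wx": 0,"wy": 0,"wz": 0,"hand": 0},
    {"x": 0,"y": 0,"z": 0,"wx": 0,"wy": 0,"wz": 0,"hand": 0},
    {"x": 0,"y": 0,"z": 0,"wx": 0,"wy": 0,"wz": 0,"hand": 0},
    {"x": 0,"y": 0,"z": 0,"wx": 0,"wy": 0,"wz": 0,"hand": 0},
    {"x": 0,"y": 0,"z": 0,"wx": 0,"wy": 0,"wz": 0,"hand": 0}
  ]
}}

```text
time_s: 18.75
ee_pos: [567.0, 137.1, 205.0]
tcp_rot: [-0.622, 1.566, -0.238]
force: [-4.6, -4.2, 12.3]
gripper_width: 29.4
```

{"fn": "move_arm", "kwargs": {
  "commands": [
    {"x": 0.05,"y": 0,"z": 0,"wx": 0,"wy": 0,"wz": 0,"hand": 0},
    {"x": 0.05,"y": 0,"z": 0,"wx": 0,"wy": 0,"wz": 0,"hand": 0},
    {"x": 0.05,"y": 0,"z": 0,"wx": 0,"wy": 0,"wz": 0,"hand": 0},
    {"x": 0.05,"y": 0,"z": 0,"wx": 0,"wy": 0,"wz": 0,"hand": 0},
    {"x": 0,"y": 0,"z": 0,"wx": 0,"wy": 0,"wz": 0,"hand": 0},
    {"x": 0,"y": 0,"z": 0,"wx": 0,"wy": 0,"wz": 0,"hand": 0},
    {"x": 0,"y": 0,"z": 0,"wx": 0,"wy": 0,"wz": 0,"hand": 0},
    {"x": 0,"y": 0,"z": 0,"wx": 0,"wy": 0,"wz": 0,"hand": 0}
  ]
}}

```text
time_s: 19.42
ee_pos: [567.0, 137.0, 203.1]
tcp_rot: [-0.641, 1.566, -0.256]
force: [-5.0, -3.4, 11.6]
gripper_width: 29.2
```

{"fn": "move_arm", "kwargs": {
  "commands": [
    {"x": 0.05,"y": 0,"z": 0,"wx": 0,"wy": 0,"wz": 0,"hand": 0},
    {"x": 0.05,"y": 0,"z": 0,"wx": 0,"wy": 0,"wz": 0,"hand": 0},
    {"x": 0,"y": 0,"z": 0,"wx": 0,"wy": 0,"wz": 0,"hand": 0},
    {"x": 0,"y": 0,"z": 0,"wx": 0,"wy": 0,"wz": 0,"hand": 0},
    {"x": 0,"y": 0,"z": 0,"wx": 0,"wy": 0,"wz": 0,"hand": 0},
    {"x": 0,"y": 0,"z": 0,"wx": 0,"wy": 0,"wz": 0,"hand": 0},
    {"x": 0,"y": 0,"z": 0,"wx": 0,"wy": 0,"wz": 0,"hand": 0},
    {"x": 0,"y": 0,"z": 0,"wx": 0,"wy": 0,"wz": 0,"hand": 0}
  ]
}}

```text
time_s: 20.08
ee_pos: [567.0, 137.0, 202.1]
tcp_rot: [-0.633, 1.566, -0.248]
force: [-4.5, -4.1, 11.8]
gripper_width: 29.2
```

{"fn": "move_arm", "kwargs": {
  "commands": [
    {"x": 0.05,"y": 0,"z": 0,"wx": 0,"wy": 0,"wz": 0,"hand": 0},
    {"x": 0.05,"y": 0,"z": 0,"wx": 0,"wy": 0,"wz": 0,"hand": 0},
    {"x": 0,"y": 0,"z": 0,"wx": 0,"wy": 0,"wz": 0,"hand": 0},
    {"x": 0,"y": 0,"z": 0,"wx": 0,"wy": 0,"wz": 0,"hand": 0},
    {"x": 0,"y": 0,"z": 0,"wx": 0,"wy": 0,"wz": 0,"hand": 0},
    {"x": 0,"y": 0,"z": 0,"wx": 0,"wy": 0,"wz": 0,"hand": 0},
    {"x": 0,"y": 0,"z": 0,"wx": 0,"wy": 0,"wz": 0,"hand": 0},
    {"x": 0,"y": 0,"z": 0,"wx": 0,"wy": 0,"wz": 0,"hand": 0}
  ]
}}

```text
time_s: 20.75
ee_pos: [567.1, 137.0, 201.2]
tcp_rot: [-0.637, 1.566, -0.253]
force: [-5.3, -3.5, 13.9]
gripper_width: 29.3
```

{"fn": "move_arm", "kwargs": {
  "commands": [
    {"x": 0.05,"y": 0,"z": 0,"wx": 0,"wy": 0,"wz": 0,"hand": 0},
    {"x": 0.05,"y": 0,"z": 0,"wx": 0,"wy": 0,"wz": 0,"hand": 0},
    {"x": 0,"y": 0,"z": 0,"wx": 0,"wy": 0,"wz": 0,"hand": 0},
    {"x": 0,"y": 0,"z": 0,"wx": 0,"wy": 0,"wz": 0,"hand": 0},
    {"x": 0,"y": 0,"z": 0,"wx": 0,"wy": 0,"wz": 0,"hand": 0},
    {"x": 0,"y": 0,"z": 0,"wx": 0,"wy": 0,"wz": 0,"hand": 0},
    {"x": 0,"y": 0,"z": 0,"wx": 0,"wy": 0,"wz": 0,"hand": 0},
    {"x": 0,"y": 0,"z": 0,"wx": 0,"wy": 0,"wz": 0,"hand": 0}
  ]
}}

```text
time_s: 21.42
ee_pos: [567.1, 137.0, 200.2]
tcp_rot: [-0.645, 1.566, -0.261]
force: [-5.7, -3.5, 13.3]
gripper_width: 29.2
```

{"fn": "move_arm", "kwargs": {
  "commands": [
    {"x": 0.05,"y": 0,"z": 0,"wx": 0,"wy": 0,"wz": 0,"hand": 0},
    {"x": 0.03,"y": 0,"z": 0,"wx": 0,"wy": 0,"wz": 0,"hand": 0},
    {"x": 0,"y": 0,"z": 0,"wx": 0,"wy": 0,"wz": 0,"hand": 0},
    {"x": 0,"y": 0,"z": 0,"wx": 0,"wy": 0,"wz": 0,"hand": 0},
    {"x": 0,"y": 0,"z": 0,"wx": 0,"wy": 0,"wz": 0,"hand": 0},
    {"x": 0,"y": 0,"z": 0,"wx": 0,"wy": 0,"wz": 0,"hand": 0},
    {"x": 0,"y": 0,"z": 0,"wx": 0,"wy": 0,"wz": 0,"hand": 0},
    {"x": 0,"y": 0,"z": 0,"wx": 0,"wy": 0,"wz": 0,"hand": 0}
  ]
}}

```text
time_s: 22.08
ee_pos: [567.1, 137.0, 199.5]
tcp_rot: [-0.642, 1.566, -0.258]
force: [-4.9, -2.7, 12.7]
gripper_width: 29.0
```

{"fn": "move_arm", "kwargs": {
  "commands": [
    {"x": 0.05,"y": 0,"z": 0,"wx": 0,"wy": 0,"wz": 0,"hand": 0},
    {"x": 0.03,"y": 0,"z": 0,"wx": 0,"wy": 0,"wz": 0,"hand": 0},
    {"x": 0,"y": 0,"z": 0,"wx": 0,"wy": 0,"wz": 0,"hand": 0},
    {"x": 0,"y": 0,"z": 0,"wx": 0,"wy": 0,"wz": 0,"hand": 0},
    {"x": 0,"y": 0,"z": 0,"wx": 0,"wy": 0,"wz": 0,"hand": 0},
    {"x": 0,"y": 0,"z": 0,"wx": 0,"wy": 0,"wz": 0,"hand": 0},
    {"x": 0,"y": 0,"z": 0,"wx": 0,"wy": 0,"wz": 0,"hand": 0},
    {"x": 0,"y": 0,"z": 0,"wx": 0,"wy": 0,"wz": 0,"hand": 0}
  ]
}}

```text
time_s: 22.75
ee_pos: [567.1, 137.0, 199.2]
tcp_rot: [-0.64, 1.566, -0.256]
force: [-5.7, -2.6, 14.8]
gripper_width: 29.5
```

{"fn": "move_arm", "kwargs": {
  "commands": [
    {"x": 0.06,"y": 0,"z": 0,"wx": 0,"wy": 0,"wz": 0,"hand": 0},
    {"x": 0.06,"y": 0,"z": 0,"wx": 0,"wy": 0,"wz": 0,"hand": 0},
    {"x": 0,"y": 0,"z": 0,"wx": 0,"wy": 0,"wz": 0,"hand": 0},
    {"x": 0,"y": 0,"z": 0,"wx": 0,"wy": 0,"wz": 0,"hand": 0},
    {"x": 0,"y": 0,"z": 0,"wx": 0,"wy": 0,"wz": 0,"hand": 0},
    {"x": 0,"y": 0,"z": 0,"wx": 0,"wy": 0,"wz": 0,"hand": 0},
    {"x": 0,"y": 0,"z": 0,"wx": 0,"wy": 0,"wz": 0,"hand": 0},
    {"x": 0,"y": 0,"z": 0,"wx": 0,"wy": 0,"wz": 0,"hand": 0}
  ]
}}

```text
time_s: 23.42
ee_pos: [567.2, 137.0, 199.1]
tcp_rot: [-0.639, 1.565, -0.254]
force: [-8.0, -4.8, 21.1]
gripper_width: 29.6
```

Firm stop: 1.2 mm of extra command gave +6 N and no travel, at TCP z of about 199.1 after roughly 9 mm of seal travel. I'll unload and open.

{"fn": "move_arm", "kwargs": {
  "commands": [
    {"x": -0.15,"y": 0,"z": 0,"wx": 0,"wy": 0,"wz": 0,"hand": 0},
    {"x": -0.15,"y": 0,"z": 0,"wx": 0,"wy": 0,"wz": 0,"hand": 0},
    {"x": -0.1,"y": 0,"z": 0,"wx": 0,"wy": 0,"wz": 0,"hand": 0},
    {"x": 0,"y": 0,"z": 0,"wx": 0,"wy": 0,"wz": 0,"hand": 0},
    {"x": 0,"y": 0,"z": 0,"wx": 0,"wy": 0,"wz": 0,"hand": 0.4},
    {"x": 0,"y": 0,"z": 0,"wx": 0,"wy": 0,"wz": 0,"hand": 0.6},
    {"x": 0,"y": 0,"z": 0,"wx": 0,"wy": 0,"wz": 0,"hand": 0.8},
    {"x": 0,"y": 0,"z": 0,"wx": 0,"wy": 0,"wz": 0,"hand": 0.8}
  ]
}}

```text
time_s: 24.08
ee_pos: [565.4, 138.0, 197.0]
tcp_rot: [1.921, 1.57, 2.306]
force: [-0.5, 0.6, 0.0]
gripper_width: 54.0
```

```bash
python3 - <<'E'
from h import *
s,c=snap('side','s10.png');print(s['gripper_width'],s['force'],s['moment'],s['ee_pos'])
snap('wrist','w10.png')
im=cv2.imread('pics/s10.png')
cv2.imwrite('pics/z10.png',np.hstack([cv2.resize(im[130:230,210:310],(400,400),interpolation=3),np.vstack([cv2.resize(cv2.imread('pics/w10.png'),(400,300)),np.zeros((100,400,3),np.uint8)])]))
E
```

```text
54.020794442080415 [-0.49  0.63  0.05] [-0.06  0.04  0.03] [565.44 138.02 196.97]
```

View pics/z10.png

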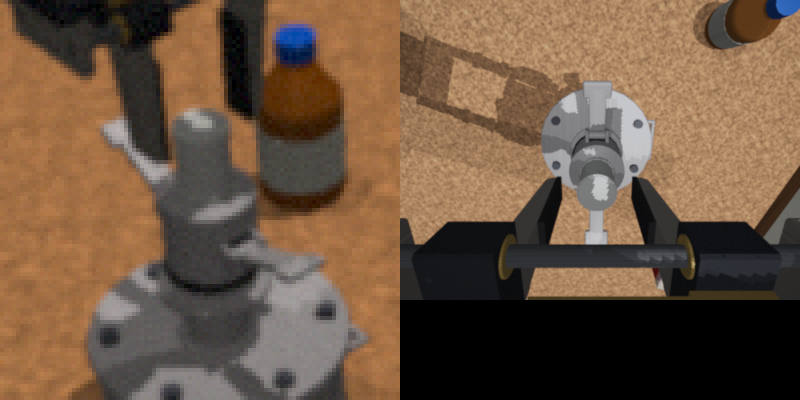

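{"fn": "move_arm", "kwargs": {
  "commands": [
    {"x": 0,"y": 0,"z": 0,"wx": 0,"wy": 0,"wz": 0,"hand": 0.9},
    {"x": -0.7,"y": 0,"z": 0,"wx": 0,"wy": 0,"wz": 0,"hand": 0.9},
    {"x": -1.5,"y": 0,"z": 0,"wx": 0,"wy": 0,"wz": 0,"hand": 0.9},
    {"x": -1.5,"y": 0,"z": 0,"wx": 0,"wy": 0,"wz": 0,"hand": 0.9},
    {"x": -1.5,"y": 0,"z": 0,"wx": 0,"wy": 0,"wz": 0,"hand": 0.9},
    {"x": -1.5,"y": 0,"z": 0,"wx": 0,"wy": 0,"wz": 0,"hand": 0.9},
    {"x": 0,"y": 2,"z": 0,"wx": 0,"wy": 0,"wz": 0,"hand": 0},
    {"x": 0,"y": 2,"z": 0,"wx": 0,"wy": 0,"wz": 0,"hand": 0}
  ]
}}

```text
time_s: 24.85
ee_pos: [551.6, 174.6, 266.6]
tcp_rot: [-0.256, 1.568, 0.126]
force: [-0.0, 0.0, -0.4]
gripper_width: 71.4
```

{"fn": "move_arm", "kwargs": {
  "commands": [
    {"x": 0,"y": 2,"z": 0,"wx": 0,"wy": 0,"wz": 0,"hand": 0},
    {"x": 0,"y": 2,"z": 0,"wx": 0,"wy": 0,"wz": 0,"hand": 0},
    {"x": 0,"y": 0.8,"z": 0,"wx": 0,"wy": 0,"wz": 0,"hand": 0},
    {"x": 0,"y": 0,"z": 0,"wx": 0,"wy": 0,"wz": 0,"hand": 0},
    {"x": 0,"y": 0,"z": 0,"wx": 0,"wy": 0,"wz": 0,"hand": 0},
    {"x": 0,"y": 0,"z": 0,"wx": 0,"wy": 0,"wz": 0,"hand": 0},
    {"x": 0,"y": 0,"z": 0,"wx": 0,"wy": 0,"wz": 0,"hand": 0},
    {"x": 0,"y": 0,"z": 0,"wx": 0,"wy": 0,"wz": 0,"hand": 0}
  ]
}}

```text
time_s: 25.52
ee_pos: [533.0, 218.3, 264.6]
tcp_rot: [-2.318, 1.571, -1.935]
force: [-0.2, -0.5, 0.1]
gripper_width: 17.9
```

```bash
python3 - <<'E'
from h import *
ty=np.array([-.375,.927,0])
goto(np.array([567,137,215])+88*ty,down(np.arctan2(.375,.927)))
s,c=snap('side','s11.png');print(s['gripper_width'],s['force'],s['ee_pos'])
snap('wrist','w11.png')
im=cv2.imread('pics/s11.png')
cv2.imwrite('pics/z11.png',np.hstack([cv2.resize(im[110:230,200:320],(400,400),interpolation=3),np.vstack([cv2.resize(cv2.imread('pics/w11.png'),(400,300)),np.zeros((100,400,3),np.uint8)])]))
E
```

```text
shift cm [ 4.96 -0.01  0.1 ] rot deg [-0.07 -0.01  0.01] t 25.5167 F [-0.23 -0.47  0.08]
17.929811494112435 [-0.23 -0.47  0.08] [532.99 218.33 264.56]
```

View pics/z11.png

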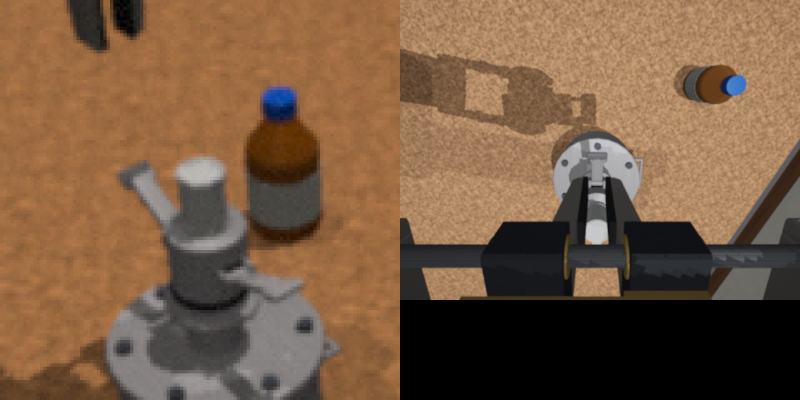

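{"fn": "move_arm", "kwargs": {
  "commands": [
    {"x": 1,"y": 0,"z": 0.1,"wx": 0,"wy": 0,"wz": 0,"hand": 0},
    {"x": 1,"y": 0,"z": 0,"wx": 0,"wy": 0,"wz": 0,"hand": 0},
    {"x": 1,"y": 0,"z": 0,"wx": 0,"wy": 0,"wz": 0,"hand": 0},
    {"x": 1,"y": 0,"z": 0,"wx": 0,"wy": 0,"wz": 0,"hand": 0},
    {"x": 1,"y": 0,"z": 0,"wx": 0,"wy": 0,"wz": 0,"hand": 0},
    {"x": 0.5,"y": 0,"z": 0,"wx": 0,"wy": 0,"wz": 0,"hand": 0},
    {"x": 0.3,"y": 0,"z": 0,"wx": 0,"wy": 0,"wz": 0,"hand": 0},
    {"x": 0.3,"y": 0,"z": 0,"wx": 0,"wy": 0,"wz": 0,"hand": 0}
  ],
  "newtons": 20
}}

```text
time_s: 26.28
ee_pos: [533.5, 219.6, 203.2]
tcp_rot: [-3.037, 1.571, -2.652]
force: [-0.6, 0.0, -0.2]
gripper_width: 0.6
```

{"fn": "move_arm", "kwargs": {
  "commands": [
    {"x": 0.2,"y": 0,"z": 0,"wx": 0,"wy": 0,"wz": 0,"hand": 0},
    {"x": 0.2,"y": 0,"z": 0,"wx": 0,"wy": 0,"wz": 0,"hand": 0},
    {"x": 0.2,"y": 0,"z": 0,"wx": 0,"wy": 0,"wz": 0,"hand": 0},
    {"x": 0.2,"y": 0,"z": 0,"wx": 0,"wy": 0,"wz": 0,"hand": 0},
    {"x": 0.2,"y": 0,"z": 0,"wx": 0,"wy": 0,"wz": 0,"hand": 0},
    {"x": 0.2,"y": 0,"z": 0,"wx": 0,"wy": 0,"wz": 0,"hand": 0},
    {"x": 0,"y": 0,"z": 0,"wx": 0,"wy": 0,"wz": 0,"hand": 0},
    {"x": 0,"y": 0,"z": 0,"wx": 0,"wy": 0,"wz": 0,"hand": 0}
  ]
}}

```text
time_s: 26.95
ee_pos: [533.5, 219.5, 191.5]
tcp_rot: [2.926, 1.571, -2.973]
force: [0.2, 0.0, 0.8]
gripper_width: 0.6
```

```bash
cat > look.py <<'E'
from h import *
import sys
n=sys.argv[1]
ty=np.array([-.375,.927,0]); 
s,c=snap('side','s%s.png'%n);print(s['gripper_width'],s['force'],s['ee_pos'],'r',(s['ee_pos']-[567,137,0])@ty)
im=cv2.imread('pics/s%s.png'%n)
cv2.imwrite('pics/z%s.png'%n,cv2.resize(im[110:230,200:320],(600,600),interpolation=3))
E
python3 look.py 12
```

```text
0.6453263583745034 [0.17 0.03 0.79] [533.46 219.54 191.47] r 89.09693227462792
```

View pics/z12.png

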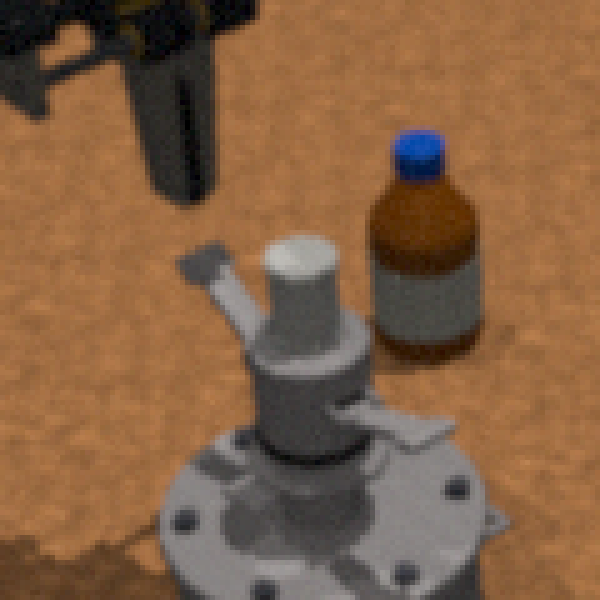

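```bash
python3 - <<'E'
from h import *
f=lambda P:(proj('side',P)-[200,110])*5
print('tcp',f([533.5,219.5,191.5]))
ty=np.array([-.375,.927,0]);ax=np.array([567,137,0])
for ph in (105,115,121):
  a=np.radians(ph); print(ph,f(ax+ty*(32+55*np.sin(a))+[0,0,165.8-55*np.cos(a)]), f(ax-ty*(32+55*np.sin(a))+[0,0,165.8-55*np.cos(a)]))
print('captop',f(ax+[0,0,237]),'lid',f(ax+[0,0,90]))
print(read_state()['ee_pos'],read_state()['joint_pos'])
E
```

```text
tcp [190.83 249.06]
105 [198.53 272.27] [427.42 438.08]
115 [200.56 259.67] [421.7  418.73]
121 [202.79 253.25] [417.21 406.85]
captop [298.33 249.34] lid [322.85 500.05]
[533.55 219.59 191.62] [ 0.18  0.16  1.58  0.    1.41 -0.2 ]
```

The side view shows the fingertips about 18 mm higher than the TCP reading would suggest (tip at zoom (190,205), predicted (191,249)). So contact comes lower than planned, and I'll find it by feel.

{"fn": "move_arm", "kwargs": {
  "commands": [
    {"x": 0.2,"y": 0,"z": 0,"wx": 0,"wy": 0,"wz": 0,"hand": 0},
    {"x": 0.2,"y": 0,"z": 0,"wx": 0,"wy": 0,"wz": 0,"hand": 0},
    {"x": 0.2,"y": 0,"z": 0,"wx": 0,"wy": 0,"wz": 0,"hand": 0},
    {"x": 0.2,"y": 0,"z": 0,"wx": 0,"wy": 0,"wz": 0,"hand": 0},
    {"x": 0.2,"y": 0,"z": 0,"wx": 0,"wy": 0,"wz": 0,"hand": 0},
    {"x": 0.2,"y": 0,"z": 0,"wx": 0,"wy": 0,"wz": 0,"hand": 0},
    {"x": 0.2,"y": 0,"z": 0,"wx": 0,"wy": 0,"wz": 0,"hand": 0},
    {"x": 0,"y": 0,"z": 0,"wx": 0,"wy": 0,"wz": 0,"hand": 0}
  ]
}}

```text
time_s: 27.67
ee_pos: [533.2, 219.5, 177.0]
tcp_rot: [2.946, 1.57, -2.953]
force: [-0.5, 0.2, 0.1]
gripper_width: 0.5
```

```bash
python3 look.py 13
```

```text
0.5031516827021082 [-0.48  0.18  0.14] [533.21 219.52 176.98] r 89.16957280915695
```

View pics/z13.png

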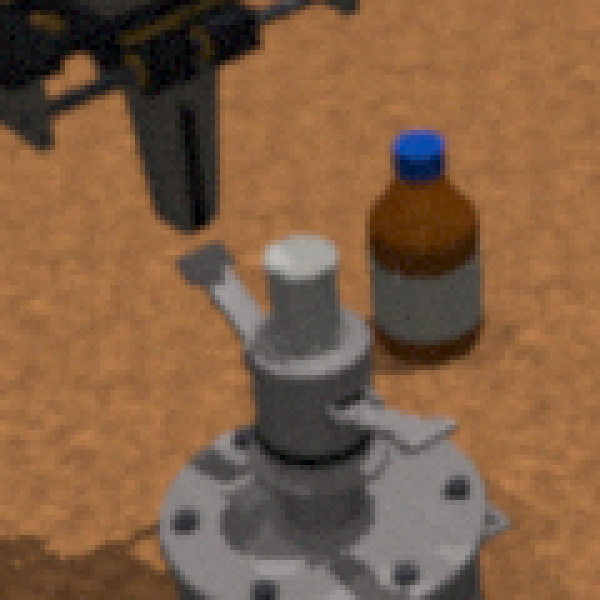

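{"fn": "move_arm", "kwargs": {
  "commands": [
    {"x": 0.15,"y": 0,"z": 0,"wx": 0,"wy": 0,"wz": 0,"hand": 0},
    {"x": 0.15,"y": 0,"z": 0,"wx": 0,"wy": 0,"wz": 0,"hand": 0},
    {"x": 0.15,"y": 0,"z": 0,"wx": 0,"wy": 0,"wz": 0,"hand": 0},
    {"x": 0.15,"y": 0,"z": 0,"wx": 0,"wy": 0,"wz": 0,"hand": 0},
    {"x": 0.15,"y": 0,"z": 0,"wx": 0,"wy": 0,"wz": 0,"hand": 0},
    {"x": 0.15,"y": 0,"z": 0,"wx": 0,"wy": 0,"wz": 0,"hand": 0},
    {"x": 0,"y": 0,"z": 0,"wx": 0,"wy": 0,"wz": 0,"hand": 0},
    {"x": 0,"y": 0,"z": 0,"wx": 0,"wy": 0,"wz": 0,"hand": 0}
  ]
}}

```text
time_s: 28.38
ee_pos: [533.5, 219.5, 168.5]
tcp_rot: [2.902, 1.571, -2.997]
force: [-0.4, -0.3, 0.6]
gripper_width: 0.4
```

{"fn": "move_arm", "kwargs": {
  "commands": [
    {"x": 0.15,"y": 0,"z": 0,"wx": 0,"wy": 0,"wz": 0,"hand": 0},
    {"x": 0.15,"y": 0,"z": 0,"wx": 0,"wy": 0,"wz": 0,"hand": 0},
    {"x": 0.15,"y": 0,"z": 0,"wx": 0,"wy": 0,"wz": 0,"hand": 0},
    {"x": 0.15,"y": 0,"z": 0,"wx": 0,"wy": 0,"wz": 0,"hand": 0},
    {"x": 0.15,"y": 0,"z": 0,"wx": 0,"wy": 0,"wz": 0,"hand": 0},
    {"x": 0.15,"y": 0,"z": 0,"wx": 0,"wy": 0,"wz": 0,"hand": 0},
    {"x": 0.15,"y": 0,"z": 0,"wx": 0,"wy": 0,"wz": 0,"hand": 0},
    {"x": 0,"y": 0,"z": 0,"wx": 0,"wy": 0,"wz": 0,"hand": 0}
  ]
}}

```text
time_s: 29.05
ee_pos: [533.6, 219.7, 157.9]
tcp_rot: [0.704, 1.571, 1.088]
force: [-1.1, 2.4, 3.1]
gripper_width: 0.2
```

```bash
python3 look.py 14
```

```text
0.21371525867611635 [-1.07  2.37  3.12] [533.55 219.72 157.94] r 89.22517698850082
```

View pics/z14.png

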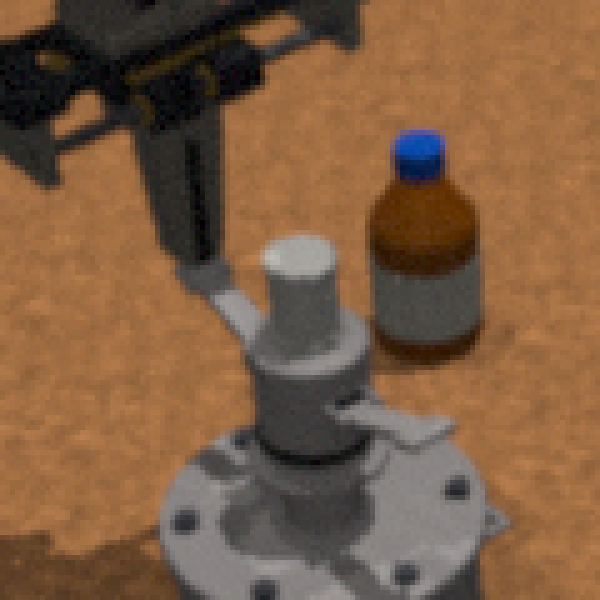

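The finger is on the tab and the arm is swinging, at about 3 N.

{"fn": "move_arm", "kwargs": {
  "commands": [
    {"x": 0.15,"y": 0,"z": 0,"wx": 0,"wy": 0,"wz": 0,"hand": 0},
    {"x": 0.15,"y": 0,"z": 0,"wx": 0,"wy": 0,"wz": 0,"hand": 0},
    {"x": 0.15,"y": 0,"z": 0,"wx": 0,"wy": 0,"wz": 0,"hand": 0},
    {"x": 0.15,"y": 0,"z": 0,"wx": 0,"wy": 0,"wz": 0,"hand": 0},
    {"x": 0.15,"y": 0,"z": 0,"wx": 0,"wy": 0,"wz": 0,"hand": 0},
    {"x": 0.15,"y": 0,"z": 0,"wx": 0,"wy": 0,"wz": 0,"hand": 0},
    {"x": 0.15,"y": 0,"z": 0,"wx": 0,"wy": 0,"wz": 0,"hand": 0},
    {"x": 0.15,"y": 0,"z": 0,"wx": 0,"wy": 0,"wz": 0,"hand": 0}
  ]
}}

```text
time_s: 29.77
ee_pos: [533.4, 219.5, 145.8]
tcp_rot: [-2.919, 1.57, -2.534]
force: [-0.5, 0.8, 2.3]
gripper_width: 0.7
```

{"fn": "move_arm", "kwargs": {
  "commands": [
    {"x": 0.15,"y": 0,"z": 0,"wx": 0,"wy": 0,"wz": 0,"hand": 0},
    {"x": 0.15,"y": 0,"z": 0,"wx": 0,"wy": 0,"wz": 0,"hand": 0},
    {"x": 0.15,"y": 0,"z": 0,"wx": 0,"wy": 0,"wz": 0,"hand": 0},
    {"x": 0.15,"y": 0,"z": 0,"wx": 0,"wy": 0,"wz": 0,"hand": 0},
    {"x": 0.15,"y": 0,"z": 0,"wx": 0,"wy": 0,"wz": 0,"hand": 0},
    {"x": 0.15,"y": 0,"z": 0,"wx": 0,"wy": 0,"wz": 0,"hand": 0},
    {"x": 0.15,"y": 0,"z": 0,"wx": 0,"wy": 0,"wz": 0,"hand": 0},
    {"x": 0,"y": 0,"z": 0,"wx": 0,"wy": 0,"wz": 0,"hand": 0}
  ]
}}

```text
time_s: 30.43
ee_pos: [533.4, 219.5, 135.2]
tcp_rot: [3.124, 1.57, -2.775]
force: [-0.9, 0.7, 1.2]
gripper_width: 0.3
```

```bash
python3 look.py 15
```

```text
0.26525635575952605 [-0.9   0.66  1.17] [533.43 219.52 135.25] r 89.08395147510274
```

View pics/z15.png

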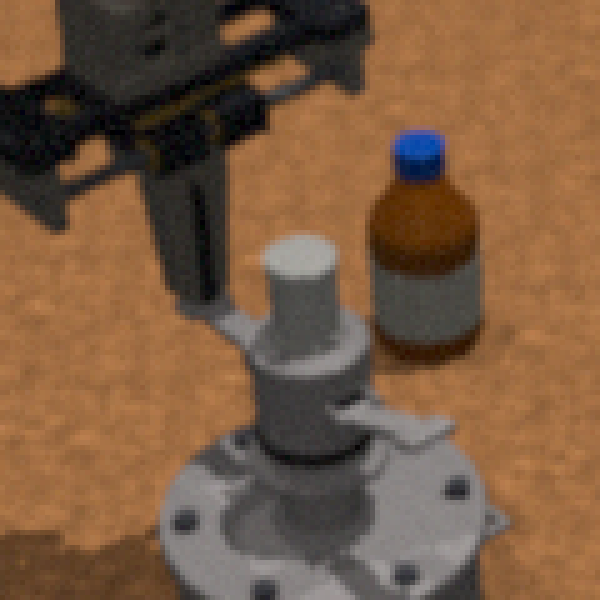

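{"fn": "move_arm", "kwargs": {
  "commands": [
    {"x": 0.2,"y": 0,"z": 0,"wx": 0,"wy": 0,"wz": 0,"hand": 0},
    {"x": 0.2,"y": 0,"z": 0,"wx": 0,"wy": 0,"wz": 0,"hand": 0},
    {"x": 0.2,"y": 0,"z": 0,"wx": 0,"wy": 0,"wz": 0,"hand": 0},
    {"x": 0.2,"y": 0,"z": 0,"wx": 0,"wy": 0,"wz": 0,"hand": 0},
    {"x": 0.2,"y": 0,"z": 0,"wx": 0,"wy": 0,"wz": 0,"hand": 0},
    {"x": 0.2,"y": 0,"z": 0,"wx": 0,"wy": 0,"wz": 0,"hand": 0},
    {"x": 0.1,"y": 0,"z": 0,"wx": 0,"wy": 0,"wz": 0,"hand": 0},
    {"x": 0,"y": 0,"z": 0,"wx": 0,"wy": 0,"wz": 0,"hand": 0}
  ]
}}

```text
time_s: 31.15
ee_pos: [533.6, 219.3, 122.3]
tcp_rot: [-2.246, 1.57, -1.861]
force: [1.0, -0.1, 1.4]
gripper_width: 0.6
```

```bash
python3 look.py 16
```

```text
0.6237936641901561 [ 0.96 -0.1   1.45] [533.57 219.33 122.31] r 88.85712770851376
```

View pics/z16.png

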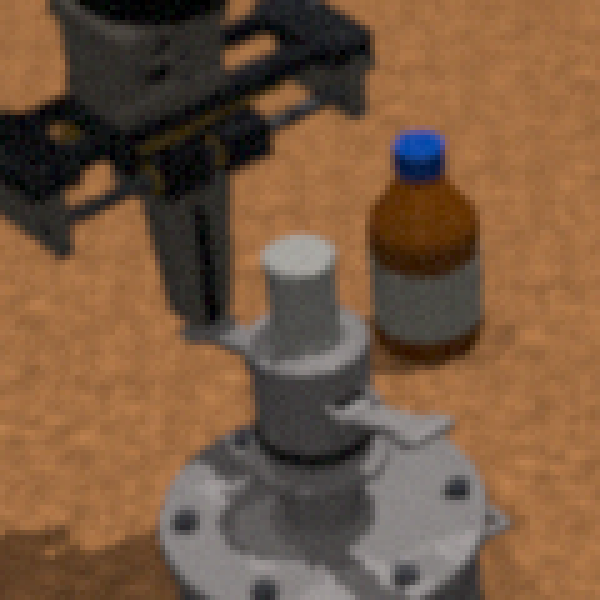

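```bash
cat > arc.py <<'E'
from h import *
f=lambda P:(proj('side',P)-[200,110])*5+[3,5]
ty=np.array([-.375,.927,0]);ax=np.array([567,137,0])
for ph in (90,80,70,60,50,40,35):
  a=np.radians(ph); P=lambda s,sg:ax+sg*ty*(32+s*np.sin(a))+[0,0,165.8-s*np.cos(a)]
  print(ph,'end+',f(P(62,1)),'s50+',f(P(50,1)),'end-',f(P(62,-1)))
E
python3 arc.py; python3 - <<'E'
exec(open('arc.py').read().split('for')[0])
for z in (137,140,145): print(z,f(ax+88.8*ty+[0,0,z]))
E
```

```text
90 end+ [193.86 293.52] s50+ [208.6  304.31] end- [444.73 477.27]
80 end+ [197.46 312.4 ] s50+ [211.45 319.59] end- [444.35 494.71]
70 end+ [203.19 332.19] s50+ [216.05 335.64] end- [441.28 509.37]
60 end+ [210.87 352.36] s50+ [222.26 352.03] end- [435.68 520.85]
50 end+ [220.28 372.36] s50+ [229.89 368.3 ] end- [427.79 528.87]
40 end+ [231.15 391.66] s50+ [238.72 384.  ] end- [417.9  533.27]
35 end+ [237.04 400.89] s50+ [243.52 391.51] end- [412.31 534.09]
137 [206.63 345.96]
140 [205.98 341.06]
145 [204.88 332.85]
```

{"fn": "move_arm", "kwargs": {
  "commands": [
    {"x": 0.2,"y": 0,"z": 0,"wx": 0,"wy": 0,"wz": 0,"hand": 0},
    {"x": 0.2,"y": 0,"z": 0,"wx": 0,"wy": 0,"wz": 0,"hand": 0},
    {"x": 0.2,"y": -0.05,"z": 0,"wx": 0,"wy": 0,"wz": 0,"hand": 0},
    {"x": 0.2,"y": -0.05,"z": 0,"wx": 0,"wy": 0,"wz": 0,"hand": 0},
    {"x": 0.2,"y": -0.1,"z": 0,"wx": 0,"wy": 0,"wz": 0,"hand": 0},
    {"x": 0.2,"y": -0.1,"z": 0,"wx": 0,"wy": 0,"wz": 0,"hand": 0},
    {"x": 0.1,"y": -0.1,"z": 0,"wx": 0,"wy": 0,"wz": 0,"hand": 0},
    {"x": 0,"y": 0,"z": 0,"wx": 0,"wy": 0,"wz": 0,"hand": 0}
  ]
}}

```text
time_s: 31.87
ee_pos: [534.8, 215.9, 109.1]
tcp_rot: [2.406, 1.57, 2.79]
force: [0.5, 1.1, 0.6]
gripper_width: 0.4
```

```bash
python3 look.py 17
```

```text
0.3510991323156872 [0.5  1.08 0.62] [534.82 215.85 109.15] r 85.16189988413247
```

View pics/z17.png

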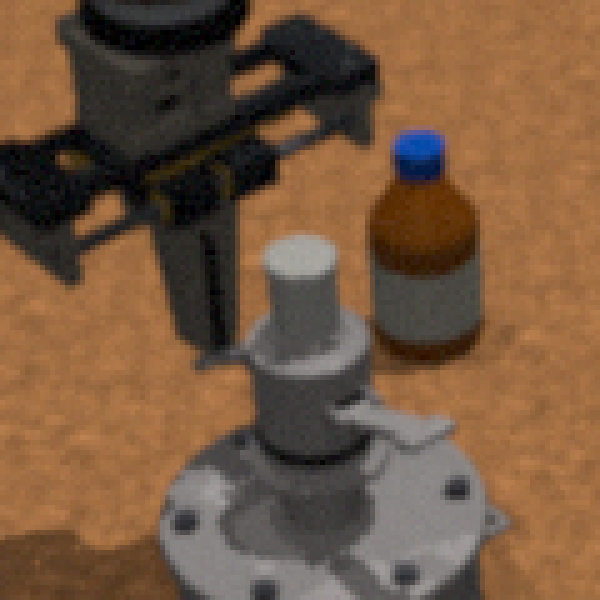

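{"fn": "move_arm", "kwargs": {
  "commands": [
    {"x": 0.15,"y": -0.1,"z": 0,"wx": 0,"wy": 0,"wz": 0,"hand": 0},
    {"x": 0.15,"y": -0.1,"z": 0,"wx": 0,"wy": 0,"wz": 0,"hand": 0},
    {"x": 0.15,"y": -0.1,"z": 0,"wx": 0,"wy": 0,"wz": 0,"hand": 0},
    {"x": 0.15,"y": -0.1,"z": 0,"wx": 0,"wy": 0,"wz": 0,"hand": 0},
    {"x": 0.15,"y": -0.1,"z": 0,"wx": 0,"wy": 0,"wz": 0,"hand": 0},
    {"x": 0.15,"y": -0.1,"z": 0,"wx": 0,"wy": 0,"wz": 0,"hand": 0},
    {"x": 0.1,"y": -0.1,"z": 0,"wx": 0,"wy": 0,"wz": 0,"hand": 0},
    {"x": 0,"y": 0,"z": 0,"wx": 0,"wy": 0,"wz": 0,"hand": 0}
  ]
}}

```text
time_s: 32.58
ee_pos: [537.5, 209.2, 99.2]
tcp_rot: [2.968, 1.57, -2.931]
force: [-0.7, 1.5, 1.4]
gripper_width: 0.6
```

```bash
python3 look.py 18
```

```text
0.565150664379354 [-0.71  1.54  1.39] [537.54 209.16  99.22] r 77.94427088421918
```

View pics/z18.png

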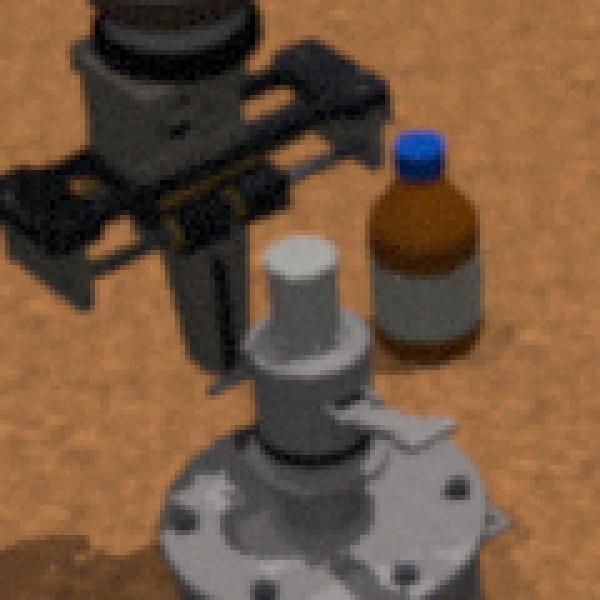

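{"fn": "move_arm", "kwargs": {
  "commands": [
    {"x": 0.1,"y": -0.1,"z": 0,"wx": 0,"wy": 0,"wz": 0,"hand": 0},
    {"x": 0.1,"y": -0.1,"z": 0,"wx": 0,"wy": 0,"wz": 0,"hand": 0},
    {"x": 0.08,"y": -0.1,"z": 0,"wx": 0,"wy": 0,"wz": 0,"hand": 0},
    {"x": 0.08,"y": -0.1,"z": 0,"wx": 0,"wy": 0,"wz": 0,"hand": 0},
    {"x": 0.05,"y": -0.1,"z": 0,"wx": 0,"wy": 0,"wz": 0,"hand": 0},
    {"x": 0,"y": 0,"z": 0,"wx": 0,"wy": 0,"wz": 0,"hand": 0},
    {"x": 0,"y": 0,"z": 0,"wx": 0,"wy": 0,"wz": 0,"hand": 0},
    {"x": 0,"y": 0,"z": 0,"wx": 0,"wy": 0,"wz": 0,"hand": 0}
  ]
}}

```text
time_s: 33.3
ee_pos: [539.4, 204.5, 95.4]
tcp_rot: [-2.587, 1.57, -2.203]
force: [-0.9, 0.9, -0.3]
gripper_width: 0.4
```

```bash
python3 look.py 19
```

```text
0.36379649373049455 [-0.95  0.87 -0.31] [539.44 204.5   95.37] r 72.90985763230123
```

View pics/z19.png

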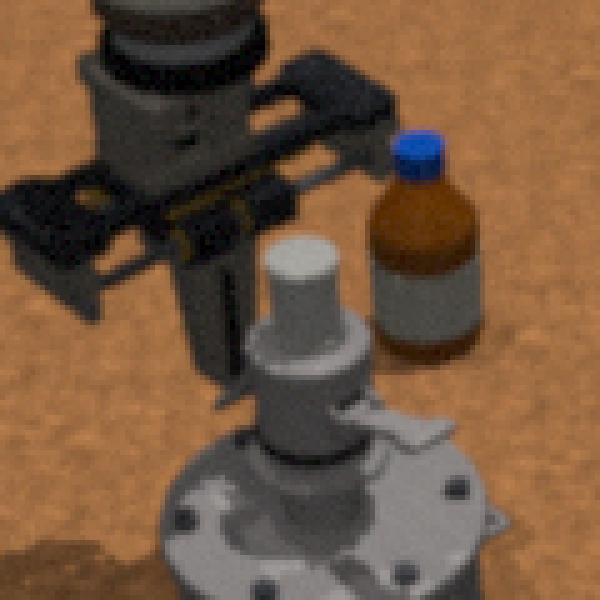

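{"fn": "move_arm", "kwargs": {
  "commands": [
    {"x": 0.05,"y": -0.1,"z": 0,"wx": 0,"wy": 0,"wz": 0,"hand": 0},
    {"x": 0.05,"y": -0.1,"z": 0,"wx": 0,"wy": 0,"wz": 0,"hand": 0},
    {"x": 0.05,"y": -0.1,"z": 0,"wx": 0,"wy": 0,"wz": 0,"hand": 0},
    {"x": 0,"y": 0,"z": 0,"wx": 0,"wy": 0,"wz": 0,"hand": 0},
    {"x": 0,"y": 0,"z": 0,"wx": 0,"wy": 0,"wz": 0,"hand": 0},
    {"x": 0,"y": 0,"z": 0,"wx": 0,"wy": 0,"wz": 0,"hand": 0},
    {"x": 0,"y": 0,"z": 0,"wx": 0,"wy": 0,"wz": 0,"hand": 0},
    {"x": 0,"y": 0,"z": 0,"wx": 0,"wy": 0,"wz": 0,"hand": 0}
  ]
}}

```text
time_s: 34.02
ee_pos: [540.6, 202.2, 94.0]
tcp_rot: [1.309, 1.57, 1.694]
force: [-1.2, 4.9, -0.2]
gripper_width: 0.6
```

{"fn": "move_arm", "kwargs": {
  "commands": [
    {"x": 0.03,"y": -0.1,"z": 0,"wx": 0,"wy": 0,"wz": 0,"hand": 0},
    {"x": 0.03,"y": -0.1,"z": 0,"wx": 0,"wy": 0,"wz": 0,"hand": 0},
    {"x": 0,"y": 0,"z": 0,"wx": 0,"wy": 0,"wz": 0,"hand": 0},
    {"x": 0,"y": 0,"z": 0,"wx": 0,"wy": 0,"wz": 0,"hand": 0},
    {"x": 0,"y": 0,"z": 0,"wx": 0,"wy": 0,"wz": 0,"hand": 0},
    {"x": 0,"y": 0,"z": 0,"wx": 0,"wy": 0,"wz": 0,"hand": 0},
    {"x": 0,"y": 0,"z": 0,"wx": 0,"wy": 0,"wz": 0,"hand": 0},
    {"x": 0,"y": 0,"z": 0,"wx": 0,"wy": 0,"wz": 0,"hand": 0}
  ]
}}

```text
time_s: 34.68
ee_pos: [540.9, 201.1, 93.2]
tcp_rot: [1.611, 1.569, 1.996]
force: [-3.0, 6.9, -0.8]
gripper_width: 0.8
```

```bash
python3 look.py 20
```

```text
0.8050287087435226 [-2.97  6.91 -0.8 ] [540.94 201.11  93.24] r 69.20171627220164
```

View pics/z20.png

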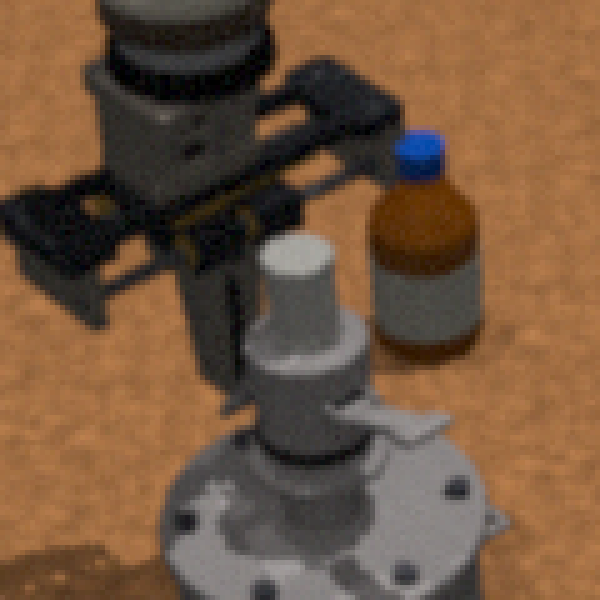

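{"fn": "move_arm", "kwargs": {
  "commands": [
    {"x": 0,"y": 0.2,"z": 0,"wx": 0,"wy": 0,"wz": 0,"hand": 0},
    {"x": 0,"y": 0.5,"z": 0,"wx": 0,"wy": 0,"wz": 0,"hand": 0},
    {"x": 0,"y": 1,"z": 0,"wx": 0,"wy": 0,"wz": 0,"hand": 0},
    {"x": 0,"y": 1,"z": 0,"wx": 0,"wy": 0,"wz": 0,"hand": 0},
    {"x": -1.5,"y": 0.5,"z": 0,"wx": 0,"wy": 0,"wz": 0,"hand": 0},
    {"x": -3,"y": 0,"z": 0,"wx": 0,"wy": 0,"wz": 0,"hand": 0},
    {"x": -3,"y": 0,"z": 0,"wx": 0,"wy": 0,"wz": 0,"hand": 0},
    {"x": -3,"y": 0,"z": 0,"wx": 0,"wy": 0,"wz": 0,"hand": 0}
  ]
}}

```text
time_s: 35.4
ee_pos: [528.6, 230.2, 199.3]
tcp_rot: [-2.638, 1.569, -2.253]
force: [0.4, -0.4, 0.2]
gripper_width: 0.7
```

```bash
python3 look.py 21; python3 - <<'E'
from h import *
snap('wrist','w21.png'); w=cv2.imread('pics/w21.png')
z=cv2.imread('pics/z21.png')
cv2.imwrite('pics/zz21.png',np.hstack([cv2.resize(z,(400,400)),np.vstack([cv2.resize(w,(400,300)),np.zeros((100,400,3),np.uint8)])]))
E
```

```text
0.7290095329000246 [ 0.37 -0.44  0.19] [528.61 230.18 199.26] r 100.77277506164303
```

View pics/zz21.png

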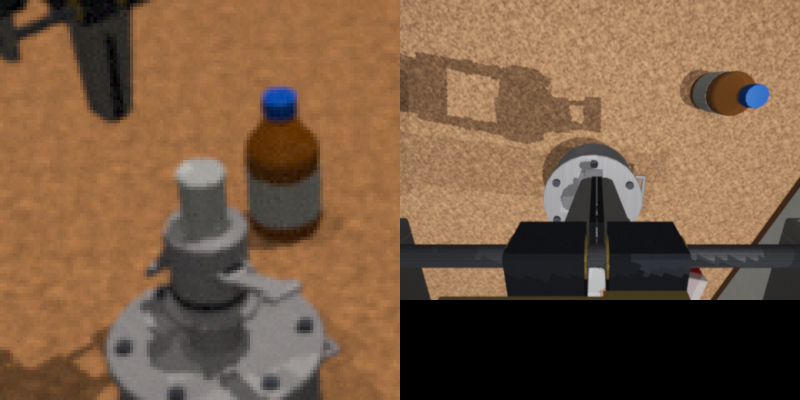

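```bash
python3 - <<'E'
from h import *
im=cv2.imread('pics/s21.png'); cv2.imwrite('pics/y21.png',cv2.resize(im[150:210,230:290],(600,600),interpolation=3))
f=lambda P:(proj('side',P)-[230,150])*10+[6,10]
ty=np.array([-.375,.927,0]);tz=np.array([.927,.375,0]);ax=np.array([567,137,0])
print('cap',f(ax+[0,0,237]))
for ph in (50,42,38,35):
  a=np.radians(ph); 
  print(ph,[f(ax+ty*(32+62*np.sin(a))+w*tz+[0,0,165.8-62*np.cos(a)]).round() for w in(-13,0,13)])
E
```

```text
cap [302.65 108.68]
50 [array([ 98., 367.]), array([141., 345.]), array([183., 323.])]
42 [array([115., 398.]), array([158., 376.]), array([200., 354.])]
38 [array([124., 413.]), array([167., 391.]), array([209., 369.])]
35 [array([131., 424.]), array([174., 402.]), array([216., 380.])]
```

View pics/y21.png

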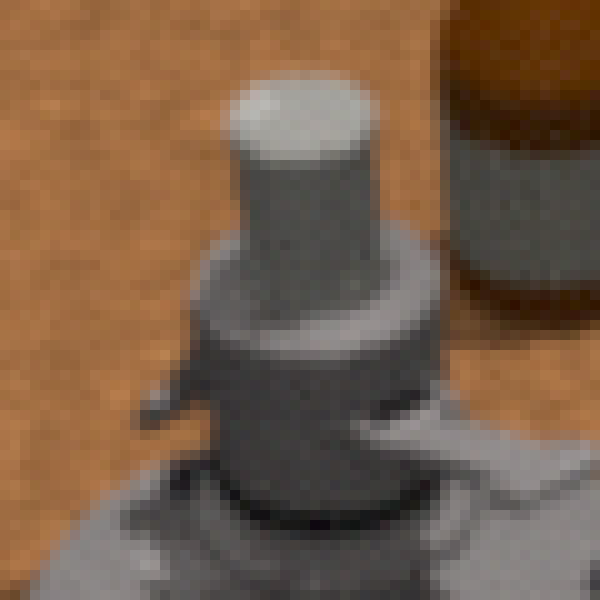

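+y side arm is down: its lower corner at (140,425) matches about 35 degrees, and the other arm is still up. Next, the second arm.

{"fn": "move_arm", "kwargs": {
  "commands": [
    {"x": -2.5,"y": 0,"z": 0,"wx": 0,"wy": 0,"wz": 0,"hand": 0},
    {"x": -2.5,"y": 0,"z": 0,"wx": 0,"wy": 0,"wz": 0,"hand": 0},
    {"x": 0,"y": -3,"z": 0,"wx": 0,"wy": 0,"wz": 0,"hand": 0},
    {"x": 0,"y": -3,"z": 0,"wx": 0,"wy": 0,"wz": 0,"hand": 0},
    {"x": 0,"y": -3,"z": 0,"wx": 0,"wy": 0,"wz": 0,"hand": 0},
    {"x": 0,"y": -3,"z": 0,"wx": 0,"wy": 0,"wz": 0,"hand": 0},
    {"x": 0,"y": -3,"z": 0,"wx": 0,"wy": 0,"wz": 0,"hand": 0},
    {"x": 0,"y": -3,"z": 0,"wx": 0,"wy": 0,"wz": 0,"hand": 0}
  ]
}}

```text
time_s: 36.17
ee_pos: [596.9, 61.9, 247.4]
tcp_rot: [-3.063, 1.569, -2.678]
force: [-0.6, 0.2, 0.3]
gripper_width: -0.0
```

{"fn": "move_arm", "kwargs": {
  "commands": [
    {"x": 0,"y": -0.9,"z": 0,"wx": 0,"wy": 0,"wz": 0,"hand": 0},
    {"x": 0,"y": 0,"z": 0,"wx": 0,"wy": 0,"wz": 0,"hand": 0},
    {"x": 0,"y": 0,"z": 0,"wx": 0,"wy": 0,"wz": 0,"hand": 0},
    {"x": 0.5,"y": 0,"z": 0,"wx": 0,"wy": 0,"wz": 0,"hand": 0},
    {"x": 1,"y": 0,"z": 0,"wx": 0,"wy": 0,"wz": 0,"hand": 0},
    {"x": 1,"y": 0,"z": 0,"wx": 0,"wy": 0,"wz": 0,"hand": 0},
    {"x": 1,"y": 0,"z": 0,"wx": 0,"wy": 0,"wz": 0,"hand": 0},
    {"x": 0.5,"y": 0,"z": 0,"wx": 0,"wy": 0,"wz": 0,"hand": 0}
  ]
}}

```text
time_s: 36.83
ee_pos: [598.9, 55.3, 205.7]
tcp_rot: [2.658, 1.567, 3.044]
force: [0.1, -0.7, 0.4]
gripper_width: 0.4
```

```bash
python3 look.py 22; python3 - <<'E'
from h import *
ty=np.array([-.375,.927,0])
goto(np.array([567,137,180])-88*ty,down(np.arctan2(.375,.927)))
E
```

```text
0.3739855009404758 [ 0.07 -0.71  0.45] [598.89  55.28 205.66] r -87.71148501355619
shift cm [ 2.51 -0.03  0.15] rot deg [ 0.04 -0.23 -0.12] t 36.8833 F [-0.49 -0.35 -0.16]
```

View pics/z22.png

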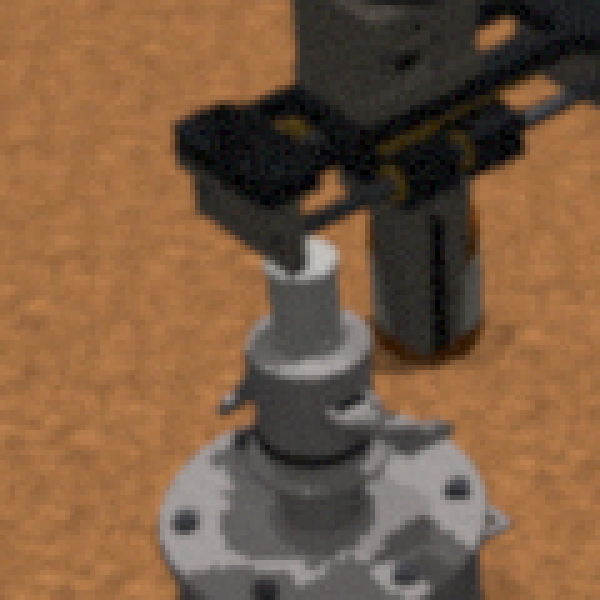

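{"fn": "move_arm", "kwargs": {
  "commands": [
    {"x": 0.5,"y": 0,"z": 0.1,"wx": 0,"wy": 0,"wz": 0,"hand": 0},
    {"x": 0.5,"y": 0,"z": 0,"wx": 0,"wy": 0,"wz": 0,"hand": 0},
    {"x": 0.5,"y": 0,"z": 0,"wx": 0,"wy": 0,"wz": 0,"hand": 0},
    {"x": 0.5,"y": 0,"z": 0,"wx": 0,"wy": 0,"wz": 0,"hand": 0},
    {"x": 0.3,"y": 0,"z": 0,"wx": 0,"wy": 0,"wz": 0,"hand": 0},
    {"x": 0.2,"y": 0,"z": 0,"wx": 0,"wy": 0,"wz": 0,"hand": 0},
    {"x": 0.2,"y": 0,"z": 0,"wx": 0,"wy": 0,"wz": 0,"hand": 0},
    {"x": 0.2,"y": 0,"z": 0,"wx": 0,"wy": 0,"wz": 0,"hand": 0}
  ]
}}

```text
time_s: 37.55
ee_pos: [601.4, 54.9, 179.5]
tcp_rot: [-0.523, 1.57, -0.139]
force: [-0.9, 0.5, -0.3]
gripper_width: 0.9
```

{"fn": "move_arm", "kwargs": {
  "commands": [
    {"x": 0.15,"y": 0,"z": 0,"wx": 0,"wy": 0,"wz": 0,"hand": 0},
    {"x": 0.15,"y": 0,"z": 0,"wx": 0,"wy": 0,"wz": 0,"hand": 0},
    {"x": 0.15,"y": 0,"z": 0,"wx": 0,"wy": 0,"wz": 0,"hand": 0},
    {"x": 0.15,"y": 0,"z": 0,"wx": 0,"wy": 0,"wz": 0,"hand": 0},
    {"x": 0.15,"y": 0,"z": 0,"wx": 0,"wy": 0,"wz": 0,"hand": 0},
    {"x": 0.15,"y": 0,"z": 0,"wx": 0,"wy": 0,"wz": 0,"hand": 0},
    {"x": 0.15,"y": 0,"z": 0,"wx": 0,"wy": 0,"wz": 0,"hand": 0},
    {"x": 0.15,"y": 0,"z": 0,"wx": 0,"wy": 0,"wz": 0,"hand": 0}
  ]
}}

```text
time_s: 38.22
ee_pos: [601.2, 54.9, 167.2]
tcp_rot: [-2.947, 1.571, -2.562]
force: [0.0, -0.3, 0.4]
gripper_width: 0.5
```

{"fn": "move_arm", "kwargs": {
  "commands": [
    {"x": 0.15,"y": 0,"z": 0,"wx": 0,"wy": 0,"wz": 0,"hand": 0},
    {"x": 0.15,"y": 0,"z": 0,"wx": 0,"wy": 0,"wz": 0,"hand": 0},
    {"x": 0.15,"y": 0,"z": 0,"wx": 0,"wy": 0,"wz": 0,"hand": 0},
    {"x": 0.15,"y": 0,"z": 0,"wx": 0,"wy": 0,"wz": 0,"hand": 0},
    {"x": 0.15,"y": 0,"z": 0,"wx": 0,"wy": 0,"wz": 0,"hand": 0},
    {"x": 0.15,"y": 0,"z": 0,"wx": 0,"wy": 0,"wz": 0,"hand": 0},
    {"x": 0.15,"y": 0,"z": 0,"wx": 0,"wy": 0,"wz": 0,"hand": 0},
    {"x": 0,"y": 0,"z": 0,"wx": 0,"wy": 0,"wz": 0,"hand": 0}
  ]
}}

```text
time_s: 38.88
ee_pos: [601.3, 54.8, 156.9]
tcp_rot: [-1.107, 1.57, -0.722]
force: [-0.0, -0.4, 0.8]
gripper_width: 0.3
```

```bash
python3 look.py 23
```

```text
0.26402729615791504 [-0.02 -0.41  0.78] [601.34  54.81 156.89] r -89.06998607891035
```

View pics/z23.png

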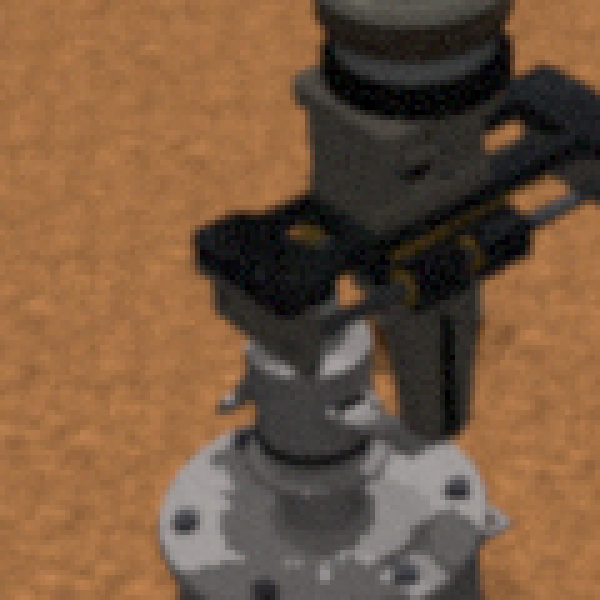

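{"fn": "move_arm", "kwargs": {
  "commands": [
    {"x": 0.15,"y": 0,"z": 0,"wx": 0,"wy": 0,"wz": 0,"hand": 0},
    {"x": 0.15,"y": 0,"z": 0,"wx": 0,"wy": 0,"wz": 0,"hand": 0},
    {"x": 0.15,"y": 0,"z": 0,"wx": 0,"wy": 0,"wz": 0,"hand": 0},
    {"x": 0.15,"y": 0,"z": 0,"wx": 0,"wy": 0,"wz": 0,"hand": 0},
    {"x": 0.15,"y": 0,"z": 0,"wx": 0,"wy": 0,"wz": 0,"hand": 0},
    {"x": 0.15,"y": 0,"z": 0,"wx": 0,"wy": 0,"wz": 0,"hand": 0},
    {"x": 0.15,"y": 0,"z": 0,"wx": 0,"wy": 0,"wz": 0,"hand": 0},
    {"x": 0.15,"y": 0,"z": 0,"wx": 0,"wy": 0,"wz": 0,"hand": 0}
  ]
}}

```text
time_s: 39.6
ee_pos: [601.2, 55.0, 144.7]
tcp_rot: [2.262, 1.571, 2.647]
force: [0.6, -2.1, 2.2]
gripper_width: 0.4
```

{"fn": "move_arm", "kwargs": {
  "commands": [
    {"x": 0.15,"y": 0,"z": 0,"wx": 0,"wy": 0,"wz": 0,"hand": 0},
    {"x": 0.15,"y": 0,"z": 0,"wx": 0,"wy": 0,"wz": 0,"hand": 0},
    {"x": 0.15,"y": 0,"z": 0,"wx": 0,"wy": 0,"wz": 0,"hand": 0},
    {"x": 0.15,"y": 0,"z": 0,"wx": 0,"wy": 0,"wz": 0,"hand": 0},
    {"x": 0.15,"y": 0,"z": 0,"wx": 0,"wy": 0,"wz": 0,"hand": 0},
    {"x": 0.15,"y": 0,"z": 0,"wx": 0,"wy": 0,"wz": 0,"hand": 0},
    {"x": 0.15,"y": 0,"z": 0,"wx": 0,"wy": 0,"wz": 0,"hand": 0},
    {"x": 0,"y": 0,"z": 0,"wx": 0,"wy": 0,"wz": 0,"hand": 0}
  ]
}}

```text
time_s: 40.27
ee_pos: [601.0, 55.0, 134.0]
tcp_rot: [2.523, 1.57, 2.907]
force: [1.5, -0.5, 1.8]
gripper_width: 0.7
```

```bash
python3 look.py 24
```

```text
0.653533957782217 [ 1.48 -0.51  1.85] [601.05  54.97 134.04] r -88.81336600537428
```

View pics/z24.png

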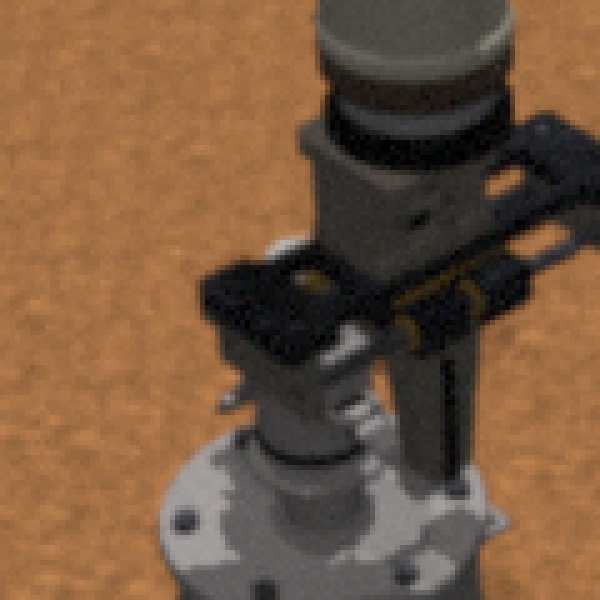

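{"fn": "move_arm", "kwargs": {
  "commands": [
    {"x": 0.2,"y": 0,"z": 0,"wx": 0,"wy": 0,"wz": 0,"hand": 0},
    {"x": 0.2,"y": 0,"z": 0,"wx": 0,"wy": 0,"wz": 0,"hand": 0},
    {"x": 0.2,"y": 0,"z": 0,"wx": 0,"wy": 0,"wz": 0,"hand": 0},
    {"x": 0.2,"y": 0,"z": 0,"wx": 0,"wy": 0,"wz": 0,"hand": 0},
    {"x": 0.2,"y": 0,"z": 0,"wx": 0,"wy": 0,"wz": 0,"hand": 0},
    {"x": 0.2,"y": 0,"z": 0,"wx": 0,"wy": 0,"wz": 0,"hand": 0},
    {"x": 0,"y": 0,"z": 0,"wx": 0,"wy": 0,"wz": 0,"hand": 0},
    {"x": 0,"y": 0,"z": 0,"wx": 0,"wy": 0,"wz": 0,"hand": 0}
  ]
}}

```text
time_s: 40.98
ee_pos: [601.0, 55.0, 122.0]
tcp_rot: [2.967, 1.57, -2.932]
force: [0.3, 0.1, 0.4]
gripper_width: 0.4
```

{"fn": "move_arm", "kwargs": {
  "commands": [
    {"x": 0.2,"y": 0,"z": 0,"wx": 0,"wy": 0,"wz": 0,"hand": 0},
    {"x": 0.2,"y": 0,"z": 0,"wx": 0,"wy": 0,"wz": 0,"hand": 0},
    {"x": 0.2,"y": 0.05,"z": 0,"wx": 0,"wy": 0,"wz": 0,"hand": 0},
    {"x": 0.2,"y": 0.05,"z": 0,"wx": 0,"wy": 0,"wz": 0,"hand": 0},
    {"x": 0.2,"y": 0.1,"z": 0,"wx": 0,"wy": 0,"wz": 0,"hand": 0},
    {"x": 0.2,"y": 0.1,"z": 0,"wx": 0,"wy": 0,"wz": 0,"hand": 0},
    {"x": 0.1,"y": 0.1,"z": 0,"wx": 0,"wy": 0,"wz": 0,"hand": 0},
    {"x": 0,"y": 0,"z": 0,"wx": 0,"wy": 0,"wz": 0,"hand": 0}
  ]
}}

```text
time_s: 41.65
ee_pos: [599.8, 58.4, 109.0]
tcp_rot: [-1.698, 1.57, -1.314]
force: [1.7, -0.7, 0.7]
gripper_width: 0.5
```

```bash
python3 look.py 25
```

```text
0.45239264757341324 [ 1.66 -0.68  0.73] [599.75  58.45 109.04] r -85.10099350196718
```

View pics/z25.png

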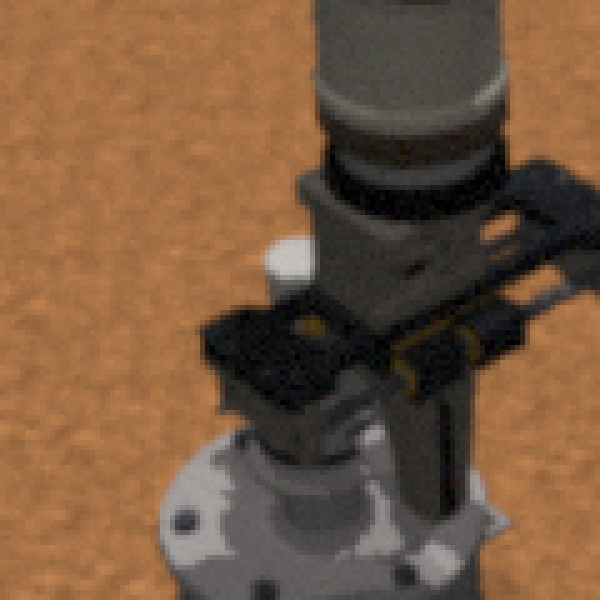

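{"fn": "move_arm", "kwargs": {
  "commands": [
    {"x": 0.15,"y": 0.1,"z": 0,"wx": 0,"wy": 0,"wz": 0,"hand": 0},
    {"x": 0.15,"y": 0.1,"z": 0,"wx": 0,"wy": 0,"wz": 0,"hand": 0},
    {"x": 0.15,"y": 0.1,"z": 0,"wx": 0,"wy": 0,"wz": 0,"hand": 0},
    {"x": 0.15,"y": 0.1,"z": 0,"wx": 0,"wy": 0,"wz": 0,"hand": 0},
    {"x": 0.15,"y": 0.1,"z": 0,"wx": 0,"wy": 0,"wz": 0,"hand": 0},
    {"x": 0.15,"y": 0.1,"z": 0,"wx": 0,"wy": 0,"wz": 0,"hand": 0},
    {"x": 0.1,"y": 0.1,"z": 0,"wx": 0,"wy": 0,"wz": 0,"hand": 0},
    {"x": 0,"y": 0,"z": 0,"wx": 0,"wy": 0,"wz": 0,"hand": 0}
  ]
}}

```text
time_s: 42.37
ee_pos: [596.9, 65.5, 99.1]
tcp_rot: [2.074, 1.57, 2.459]
force: [2.2, -0.7, 1.2]
gripper_width: 0.8
```

{"fn": "move_arm", "kwargs": {
  "commands": [
    {"x": 0.1,"y": 0.1,"z": 0,"wx": 0,"wy": 0,"wz": 0,"hand": 0},
    {"x": 0.1,"y": 0.1,"z": 0,"wx": 0,"wy": 0,"wz": 0,"hand": 0},
    {"x": 0.08,"y": 0.1,"z": 0,"wx": 0,"wy": 0,"wz": 0,"hand": 0},
    {"x": 0.08,"y": 0.1,"z": 0,"wx": 0,"wy": 0,"wz": 0,"hand": 0},
    {"x": 0.05,"y": 0.1,"z": 0,"wx": 0,"wy": 0,"wz": 0,"hand": 0},
    {"x": 0,"y": 0,"z": 0,"wx": 0,"wy": 0,"wz": 0,"hand": 0},
    {"x": 0,"y": 0,"z": 0,"wx": 0,"wy": 0,"wz": 0,"hand": 0},
    {"x": 0,"y": 0,"z": 0,"wx": 0,"wy": 0,"wz": 0,"hand": 0}
  ]
}}

```text
time_s: 43.03
ee_pos: [595.1, 69.8, 95.2]
tcp_rot: [2.526, 1.57, 2.91]
force: [1.4, -1.5, 0.8]
gripper_width: 0.3
```

{"fn": "move_arm", "kwargs": {
  "commands": [
    {"x": 0.05,"y": 0.1,"z": 0,"wx": 0,"wy": 0,"wz": 0,"hand": 0},
    {"x": 0.05,"y": 0.1,"z": 0,"wx": 0,"wy": 0,"wz": 0,"hand": 0},
    {"x": 0.05,"y": 0.05,"z": 0,"wx": 0,"wy": 0,"wz": 0,"hand": 0},
    {"x": 0,"y": 0,"z": 0,"wx": 0,"wy": 0,"wz": 0,"hand": 0},
    {"x": 0,"y": 0,"z": 0,"wx": 0,"wy": 0,"wz": 0,"hand": 0},
    {"x": 0,"y": 0,"z": 0,"wx": 0,"wy": 0,"wz": 0,"hand": 0},
    {"x": 0,"y": 0,"z": 0,"wx": 0,"wy": 0,"wz": 0,"hand": 0},
    {"x": 0,"y": 0,"z": 0,"wx": 0,"wy": 0,"wz": 0,"hand": 0}
  ]
}}

```text
time_s: 43.7
ee_pos: [594.8, 71.5, 94.3]
tcp_rot: [-1.134, 1.569, -0.749]
force: [2.1, -4.7, 2.3]
gripper_width: 0.3
```

```bash
python3 look.py 26
```

```text
0.2932968386572944 [ 2.1  -4.73  2.26] [594.79  71.5   94.32] r -71.14141844238388
```

View pics/z26.png

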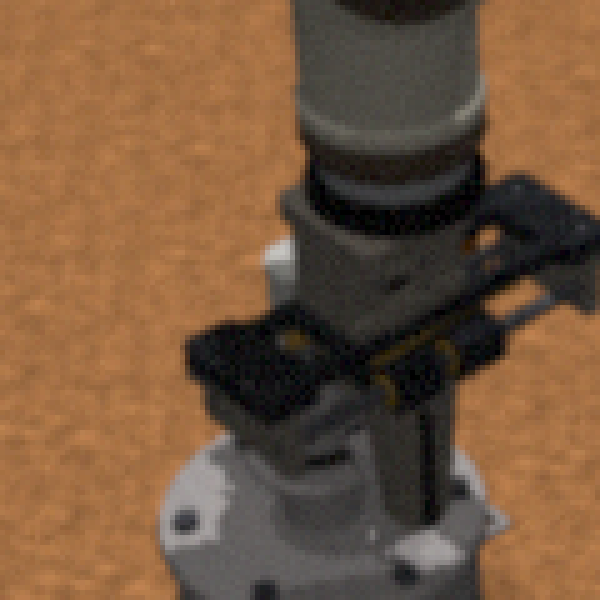

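{"fn": "move_arm", "kwargs": {
  "commands": [
    {"x": 0.03,"y": 0.1,"z": 0,"wx": 0,"wy": 0,"wz": 0,"hand": 0},
    {"x": 0.03,"y": 0.1,"z": 0,"wx": 0,"wy": 0,"wz": 0,"hand": 0},
    {"x": 0,"y": 0,"z": 0,"wx": 0,"wy": 0,"wz": 0,"hand": 0},
    {"x": 0,"y": 0,"z": 0,"wx": 0,"wy": 0,"wz": 0,"hand": 0},
    {"x": 0,"y": 0,"z": 0,"wx": 0,"wy": 0,"wz": 0,"hand": 0},
    {"x": 0,"y": 0,"z": 0,"wx": 0,"wy": 0,"wz": 0,"hand": 0},
    {"x": 0,"y": 0,"z": 0,"wx": 0,"wy": 0,"wz": 0,"hand": 0},
    {"x": 0,"y": 0,"z": 0,"wx": 0,"wy": 0,"wz": 0,"hand": 0}
  ]
}}

```text
time_s: 44.42
ee_pos: [594.7, 72.4, 94.0]
tcp_rot: [-1.202, 1.567, -0.818]
force: [2.7, -7.6, 3.0]
gripper_width: 0.3
```

Firm stop at about 8.5 N. I'll back off and check.

{"fn": "move_arm", "kwargs": {
  "commands": [
    {"x": 0,"y": -0.2,"z": 0,"wx": 0,"wy": 0,"wz": 0,"hand": 0},
    {"x": 0,"y": -0.5,"z": 0,"wx": 0,"wy": 0,"wz": 0,"hand": 0},
    {"x": 0,"y": -1.2,"z": 0,"wx": 0,"wy": 0,"wz": 0,"hand": 0},
    {"x": 0,"y": -1.5,"z": 0,"wx": 0,"wy": 0,"wz": 0,"hand": 0},
    {"x": -2,"y": -0.5,"z": 0,"wx": 0,"wy": 0,"wz": 0,"hand": 0},
    {"x": -3,"y": 0,"z": 0,"wx": 0,"wy": 0,"wz": 0,"hand": 0},
    {"x": -3.5,"y": 0,"z": 0,"wx": 0,"wy": 0,"wz": 0,"hand": 0},
    {"x": -3.5,"y": 0,"z": 0,"wx": 0,"wy": 0,"wz": 0,"hand": 0}
  ]
}}

```text
time_s: 45.08
ee_pos: [607.4, 36.8, 213.2]
tcp_rot: [2.464, 1.567, 2.848]
force: [0.2, -0.2, 1.1]
gripper_width: 0.4
```

{"fn": "move_arm", "kwargs": {
  "commands": [
    {"x": -3,"y": -2,"z": 0,"wx": 0,"wy": 0,"wz": 0,"hand": 0},
    {"x": -3,"y": -3,"z": 0,"wx": 0,"wy": 0,"wz": 0,"hand": 0},
    {"x": -2,"y": -3,"z": 0,"wx": 0,"wy": 0,"wz": 0,"hand": 0},
    {"x": 0,"y": -3,"z": 0,"wx": 0,"wy": 0,"wz": 0,"hand": 0},
    {"x": 0,"y": -3,"z": 0,"wx": 0,"wy": 0,"wz": 0,"hand": 0},
    {"x": 0,"y": 0,"z": 0,"wx": 0,"wy": 0,"wz": 0,"hand": 0},
    {"x": 0,"y": 0,"z": 0,"wx": 0,"wy": 0,"wz": 0,"hand": 0},
    {"x": 0,"y": 0,"z": 0,"wx": 0,"wy": 0,"wz": 0,"hand": 0}
  ]
}}

```text
time_s: 45.75
ee_pos: [660.1, -91.6, 291.7]
tcp_rot: [2.111, 1.569, 2.495]
force: [-0.5, 0.5, 0.5]
gripper_width: 0.4
```

```bash
python3 look.py 27; python3 - <<'E'
from h import *
snap('top','t27.png'); s,c=snap('wrist','w27.png')
im=cv2.imread('pics/s27.png'); t=cv2.imread('pics/t27.png')
cv2.imwrite('pics/y27.png',np.hstack([cv2.resize(im[150:220,230:300],(400,400),interpolation=3),cv2.resize(t[240:330,215:305],(400,400),interpolation=3)]))
f=lambda P:(proj('side',P)-[230,150])*400/70+[3.5,6]
ty=np.array([-.375,.927,0]);tz=np.array([.927,.375,0]);ax=np.array([567,137,0])
g=lambda P:(proj('top',P)-[215,240])*400/90
print('cap',f(ax+[0,0,237]),g(ax+[0,0,237]))
for sg in (1,-1):
 for ph in (50,42,35):
  a=np.radians(ph); 
  print(sg,ph,[np.hstack([f(P),g(P)]).round() for w in(-13,0,13) for P in [ax+sg*ty*(32+62*np.sin(a))+w*tz+[0,0,165.8-62*np.cos(a)]]])
E
```

```text
0.402796151389772 [-0.53  0.47  0.48] [660.08 -91.59 291.74] r -246.8056246018313
cap [173.01  62.39] [126.93 200.77]
1 50 [array([ 56., 210.,  26., 294.]), array([ 80., 197.,  15., 268.]), array([105., 185.,   4., 241.])]
1 42 [array([ 66., 228.,  41., 288.]), array([ 90., 215.,  31., 262.]), array([114., 202.,  20., 235.])]
1 35 [array([ 75., 243.,  56., 282.]), array([100., 230.,  45., 256.]), array([124., 217.,  34., 230.])]
-1 50 [array([293., 391., 350., 153.]), array([318., 376., 338., 126.]), array([342., 362., 327., 100.])]
-1 42 [array([284., 395., 339., 158.]), array([309., 380., 328., 132.]), array([333., 366., 316., 106.])]
-1 35 [array([275., 397., 328., 163.]), array([300., 382., 317., 137.]), array([324., 368., 306., 111.])]
```

View pics/y27.png

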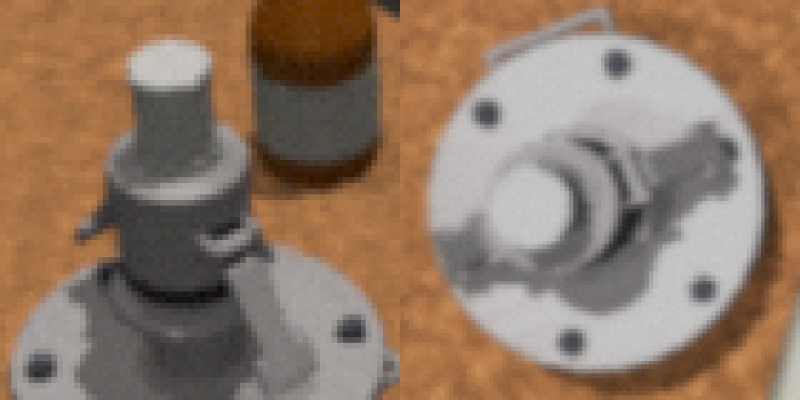

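View pics/w27.png

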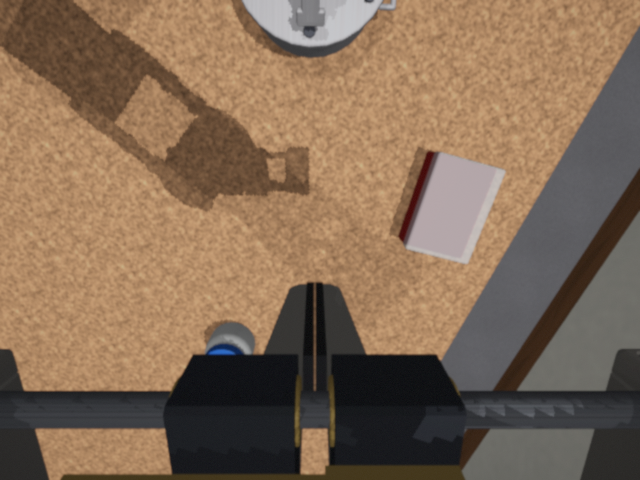

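Both arms sit at about 35 degrees. The -y arm's tab corners are at (265,395) and (315,360) against predicted (275,397) and (324,368). The +y arm's corner is at (80,240) against (75,243). The coupling is upright and the gripper is well clear.

```bash
python3 -c "
from bench import *
print(read_state()['force'],read_state()['qd']); print(sign_off())"
```

```text
[-0.18100874  0.15487955 -0.50286398] [ 0.00358804 -0.00432986 -0.00156872 -0.00350298 -0.00213994  0.00033259]
the job is handed in; nothing more can be done
None
```

The coupling is pressed home on the adaptor, both cam arms are swung down, and the job is handed in at about 46 s of the 72 s allowed. Sign-off gives no verdict, so this rests on my own readings.

- **Pressing home:** I lowered the coupling until it met the seal, then pushed the seal down about 9 mm at a steady 17 N. It then hit a firm stop, where I pressed it with about 26 N, counting the coupling's weight. That is 1 N over the 20 to 25 N you gave, well under the 50 N limit. The mouth is about 145 mm above the bench, very close to the nominal home point.
- **Cam arms:** I let go and swung the +y-side arm (left in the robot's frame) down, then the other, with shut fingers. It took 2 to 3 N on the way and 7.5 to 8.5 N at each end stop.
- **Last checks:** The side picture shows both arms at about 35 degrees from straight down, which is fully down. The coupling stands upright, the gripper is well clear, and the force reading is near zero. I went nowhere near the bottle, jar or tip box.
- **What disagreed:**
  - The side camera put points 3 to 8 mm off the other views, so I went by the top and wrist cameras and by feel.
  - The fingertips looked 18 to 26 mm higher than the reported tool position, so I found the arm contact by feel.
  - While I pushed the first arm against its stop, the capsule top moved about 2 mm (the coupling's play in the bore). It was back in place once I let go.
- **Not checked directly:** the seal position and arm angles are judged from travel, force and pictures, since nothing reads them out.

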